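# Unlatch the column case and load the heating block

### The job

Flip the toggle latch on the front of the transport case fully open, raise the lid until it stays open by itself, and take out the steel LC column. The insert lets you take it only by the middle of its tube and the heating block's channel needs that middle free, so set the column down on the bare bench, take it again by one end and lay it fully down in the channel with a nut clear at each end. Do not drop the column or knock anything else over, and leave the lid open.

Things in the scene. Friction and masses are not known exactly. Their poses are not given: they have to be found in the camera images.
- case: blue-grey moulded transport case, fixed to the bench: 125 mm deep (its x), 235 mm wide (its y), 126 mm high with the lid shut; origin at the centre of its underside, z up, x axis away from the latch (which is on the -x face, 62.5 mm from the centre). The open body's rim is 95 mm up, its walls 5 mm thick
- trough (a point): middle of the trough's floor in the case's black insert, 62 mm above the bench, axes as the case's. The trough runs along y, 19 mm wide, 181 mm long, 20 mm deep, and the column lies in it; over the middle 60 mm of its length the insert is cut away across the full inner depth of 115 mm, down to 54 mm above the bench, as room for fingers
- latch (a joint): the latch's steel lever, rad: 0 = shut (hanging down against the case front), grows as its lower end is pulled out and up; end stop at 2.1. Over-centre: the first 0.3 rad resist most (2 to 6 N at the tip), then it goes easily and stays about where it is left; beyond about 1.6 its sprung wire bail comes off the hook on the lid by itself
- latch_pivot (a point): the lever's hinge axis (along the case's y), 9 mm in front of the case front, 74 mm up
- latch_tip (a point): middle of the lever's rolled free end, 28 mm wide along the case's y; shut, it is 30 mm in front of the case front and 40 mm up, 40 mm from the hinge axis; the last 22 mm of the lever flare outward at 45 degrees, so there is room under and behind it
- lid (a joint): the lid, rad: 0 = shut, grows as it is raised; end stop at 1.9. 0.25 kg; it falls shut below about 1.1 and tips on to its stop by itself beyond about 1.5. Held shut while the latch is shut
- lid_hinge (a point): the lid's hinge axis (along the case's y), at the back top edge of the case body
- lid_lip_right (a point): middle of the underside of the right-hand finger lip on the lid's front edge: lip 50 mm long along y, sticks out 18 mm from the case front, 6 mm thick, its centre 88 mm from the middle of the case towards -y of the case; turns with the lid, 134 mm from the hinge axis. 95 mm up when shut
- lid_lip_left (a point): the same on the +y side
- column_mid (a point): centre of the steel LC column, 176 mm long along its y, tube 9.6 mm diameter between the nuts; 0.11 kg. It lies flat on its two end nuts with the centre 8.5 mm above what it lies on. The bench in front of the case and from there to the heating block is free to put it down
- column_nut_a (a point): centre of the end nut on the column's +y side, 68 mm from the column's centre: 15 mm wide, 17 mm high, 18 mm long, flats upright when it lies flat; a thin stub of 11 mm follows outside it
- column_nut_b (a point): the same on the column's -y side
- channel (a point): the open channel in the top of the aluminium heating block (44 x 90 x 52 mm high, on a white base 70 x 104 x 10 mm; fixed). The point is where the tube's centre comes to lie, mid-length, 30 mm above the bench. The channel runs along y, 90 mm long, open at both ends, 11.6 mm wide, flared to 28 mm in its top 10 mm (52 to 42 mm up); the nuts stay outside its ends. z up
- fitting_jar: small jar of fittings, 45 mm across, 58 mm high, a bystander
- bottle_250_table: 250 ml bottle with blue cap, 70 mm across, 138 mm high, a bystander
- ptfe_tape: white roll of tape, 48 mm across, 13 mm high, a bystander
- table_vial_1: small capped vial, 12 mm across, 34 mm high, a bystander

How it is judged:
By the outcome, as a careful person would: the job done as asked, in the order asked, and still so for the second after the job is handed in, with the robot touching nothing.
It also fails if it takes over 72 s, if anything falls off the work surface, if the arm or the gripper's body presses on something with over 40 N, if the wrist force passes 120 N, or if a joint passes its speed limit or range.

### The arm

A 7-joint arm with a two-finger parallel gripper is mounted at the origin on a cart in front of the work surface, level with it; the furniture and walls round the work are solid. World frame = base frame: x ahead of the robot, y to its left, z up, the work surface at z = 0. Lengths are in m, angles in rad, forces in N, time in s.
With the tool pointing down it reaches from about 0.375 to 0.925 m from the base axis. Payload 3.1 kg.
Tool frame: the origin (TCP) lies at the very end of the fingers, on their centre line; the grasp point (between the pads) lies 19 mm behind it; y points along the fingers, x is the direction in which the jaws open and shut, and the axes are right-handed (so a half turn about y gives the same grasp; the last joint's range is limited). The gripper opens to 85 mm and grips with 20 to 120 N. Pads are 22 mm wide; open, the fingers measure 114 mm over their backs; the gripper's body (76 mm by 85 mm) begins 54 mm behind the grasp point. The pads swing forward as they close: fully open they stand 13 mm farther back than shut.
Start: joints at [-1.25, 0.383, 0.044, 1.598, -0.018, 1.161, -0.05], TCP at [0.264, 0.594, 0.194] pointing down, gripper open.
Joint ranges: [-2.61, 2.61], [-0.41, 2.15], [-1.48, 1.57], [0, 2.5], [-1.57, 4.71], [0.05, 1.97], [-2.85, 2.85]. Speed limits (rad/s): [2.79, 2.79, 3.14, 3.14, 3.14, 3.14, 3.14].

### API

Orientations are given as a unit quaternion [w, x, y, z].
In Python, from cell import r gives the robot as it stands. The module is installed in compiled form; this text tells all that it offers.
- The arm moves only by the shell command python3 -m inch 'ROWS'. ROWS is text: rows parted by semicolons, each of 5 numbers parted by spaces: the finger opening in cm, from 0 to 8.54, then the shift along the world's x, y, z in cm, then the turn about the world's z in rad. A call has exactly 8 rows; each row is the pose to reach, as a shift and turn from the pose commanded when the call began; what a row does not reach only later rows make up. A row lasts 1/8 s, in which the tool goes at most 62.5 mm and 10.7 degrees, less where a joint would pass 70% of its speed; a pose out of reach is approached as far as the arm can. A call with a gripper value outside its range is refused whole. The fingers move at their own pace and stop on an object; the grip force is fixed at half the most. Time passes only in rows, so rows that repeat a pose let the fingers close, or fill a call up. It gives the time, the measured TCP pose, the force and the opening at its end, in the units of the state.
- r.read_state(): the state, without advancing time (a new reading comes with each control period).
- r.capture(name): name is "side" or "top" or "wrist"; returns the picture (420x560x3 uint8, red, green, blue); there is no depth.
- r.camera_model(name): a dict with "mtx" (3x3 intrinsics, pixels), "eye" and "orientation" of the camera in the world. Camera axes: x right, y down, z forward; pixel columns grow to the right and rows downward; lengths in m; the calibration is good to about 2 mm. A picture is of the moment at which its call begins: read the wrist's pose just before it. camera_model takes no time and is no camera call; for the wrist camera it gives the pose at the moment of the call.
- r.sign_off(): hands the job in, once; it reports no verdict.
The state is a dict: "time": time; "joint_positions": joint angles; "qvel": joint speeds; "joint_efforts": joint torques, N m; "tool_pos": TCP position; "tcp_rot": TCP orientation; "wrist_force": force on the tool from outside, world axes, zero at the start; "torque": the same for the moment, N m; "finger_gap": opening from 0.0 (shut) to 1.0 (fully open).
Only numpy, scipy, OpenCV 4.12 (cv2) and the standard library are available. Lean on these libraries where they do the work, as an engineer would, in place of code of your own. Each camera call takes 0.05 s, during which the arm holds its last target.

## Working session

There is one attempt and no reset: what is moved stays moved. The work goes in short steps, Python scripts to look and compute and a shell command to move; the robot and the scene stay as the last step left them, time stands still between calls to the robot, and variables do not carry over. Pictures are saved under pics/ and viewed, and the job is handed in when it is done.

```bash
mkdir -p pics; ls
python3 - <<'E'
from cell import r
import cv2,numpy as np
print(r.read_state())
for n in ("side","top","wrist"):
    m=r.camera_model(n); print(n,m)
    im=r.capture(n); cv2.imwrite(f"pics/a_{n}.png",im[:,:,::-1])
E
```

```text
pics
{'time': 0.0, 'joint_positions': array([-1.24987738,  0.38383165,  0.04385021,  1.5995591 , -0.01790656,
        1.16120338, -0.04986831]), 'qvel': array([ 0.00227898,  0.00123722, -0.0001076 ,  0.00046408,  0.00013872,
       -0.00012145,  0.00165949]), 'joint_efforts': array([-8.30241643e-04, -4.33460891e+01,  1.02404762e+00, -2.49508166e+01,
        1.06011273e-02,  1.13894208e-02,  8.66526051e-06]), 'tool_pos': array([0.26388169, 0.59289744, 0.1929966 ]), 'tcp_rot': array([-0.59243706,  0.59352337,  0.38444752, -0.38593839]), 'wrist_force': array([-0.47439048, -0.46465935, -0.04155803]), 'torque': array([-0.00804504,  0.01059247,  0.00705486]), 'finger_gap': 1.0010575512828577}
side {'mtx': array([[380.05263888,   0.        , 273.28079121],
       [  0.        , 380.05263888, 206.55288283],
       [  0.        ,   0.        ,   1.        ]]), 'eye': array([-0.03435941, -0.87935551,  0.9372176 ]), 'orientation': array([-0.40156216,  0.86352765, -0.27279518,  0.13656726])}
top {'mtx': array([[405.85595923,   0.        , 278.73542774],
       [  0.        , 405.85595923, 214.35805039],
       [  0.        ,   0.        ,   1.        ]]), 'eye': array([ 0.29176097, -0.06551656,  1.65403327]), 'orientation': array([-0.06529124,  0.7134713 , -0.69502211,  0.0603326 ])}
wrist {'mtx': array([[318.82759776,   0.        , 285.15151147],
       [  0.        , 318.82759776, 212.03466153],
       [  0.        ,   0.        ,   1.        ]]), 'eye': array([0.1986365 , 0.62140108, 0.37229198]), 'orientation': array([0.12092239, 0.82976656, 0.53923387, 0.07805166])}
```

View pics/a_side.png

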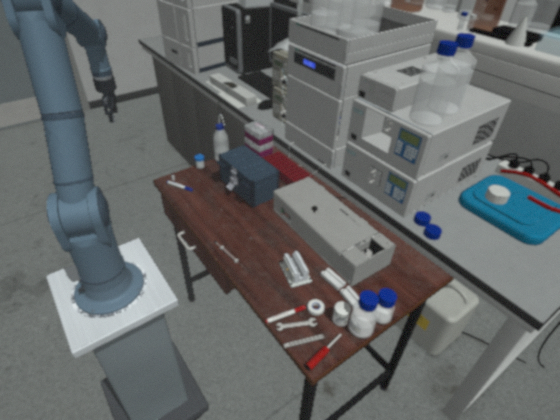

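View pics/a_top.png

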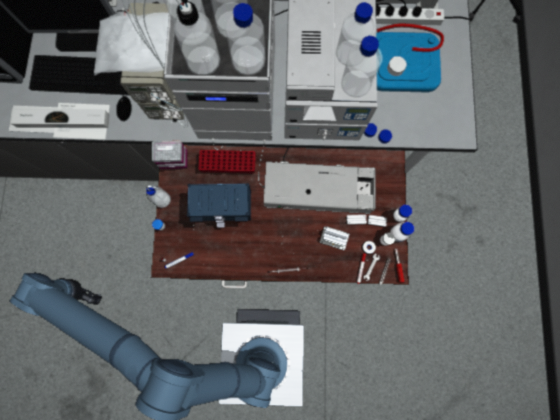

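View pics/a_wrist.png

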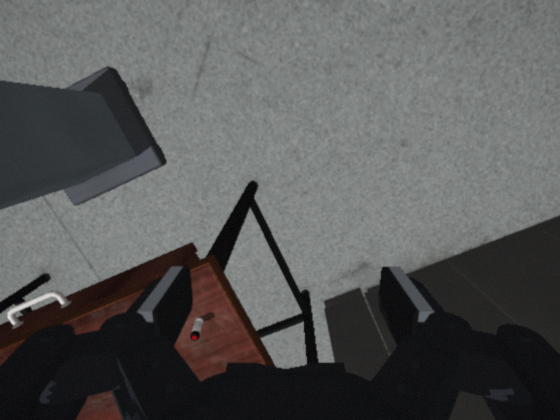

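```bash
cat > h.py <<'E'
import numpy as np,cv2
from scipy.spatial.transform import Rotation as R
from cell import r
def rot(q): return R.from_quat([q[1],q[2],q[3],q[0]])
def ray(m,px):
    px=np.atleast_2d(np.array(px,float)); d=np.c_[(px[:,0]-m['mtx'][0,2])/m['mtx'][0,0],(px[:,1]-m['mtx'][1,2])/m['mtx'][1,1],np.ones(len(px))]
    return m['eye'],rot(m['orientation']).apply(d)
def plane(m,px,z):
    e,d=ray(m,px); return e+d*((z-e[2])/d[:,2])[:,None]
def proj(m,P):
    P=np.atleast_2d(P); c=rot(m['orientation']).inv().apply(P-m['eye']); c=c/c[:,2:]; return (c@m['mtx'].T)[:,:2]
def tri(m1,p1,m2,p2):
    e1,d1=ray(m1,p1);e2,d2=ray(m2,p2);d1=d1[0];d2=d2[0]
    A=np.c_[d1,-d2]; s=np.linalg.lstsq(A,e2-e1,rcond=None)[0]
    a=e1+s[0]*d1;b=e2+s[1]*d2; return (a+b)/2,np.linalg.norm(a-b)
def snap(n,f,crop=None,k=1):
    m=r.camera_model(n); im=r.capture(n)[:,:,::-1].copy(); cv2.imwrite(f"pics/{f}_raw.png",im)
    o=im if crop is None else im[crop[1]:crop[3],crop[0]:crop[2]]
    cv2.imwrite(f"pics/{f}.png",cv2.resize(o,None,fx=k,fy=k,interpolation=cv2.INTER_CUBIC)); return m,im
E
python3 - <<'E'
from h import *
m=r.camera_model('top')
im=cv2.imread('pics/a_top.png'); cv2.imwrite('pics/b_top.png',cv2.resize(im[140:290,145:415],None,fx=2.9,fy=2.9,interpolation=cv2.INTER_CUBIC))
im=cv2.imread('pics/a_side.png'); cv2.imwrite('pics/b_side.png',cv2.resize(im[110:310,150:350],None,fx=3,fy=3,interpolation=cv2.INTER_CUBIC))
print('case top',plane(m,[[188,185],[249,184],[188,219],[249,219]],.126))
print('block',plane(m,[[335,237]],.05)); print('bench front', plane(m,[[153,277],[408,283],[285,269]],0))
s=r.read_state(); print(rot(s['tcp_rot']).as_matrix())
E
```

```text
case top [[0.67295647 0.30394784 0.126     ]
 [0.68296477 0.06741467 0.126     ]
 [0.53937782 0.29509052 0.126     ]
 [0.54540018 0.06196615 0.126     ]]
block [[ 0.49437638 -0.27626799  0.05      ]]
bench front [[ 0.31918733  0.45043488  0.        ]
 [ 0.32257628 -0.57586864  0.        ]
 [ 0.36526011 -0.08117356  0.        ]]
[[ 4.06546382e-01 -7.35303823e-04 -9.13629848e-01]
 [ 9.13627769e-01 -1.95270829e-03  4.06547028e-01]
 [-2.08298816e-03 -9.99997823e-01 -1.22072498e-04]]
```

View pics/b_top.png

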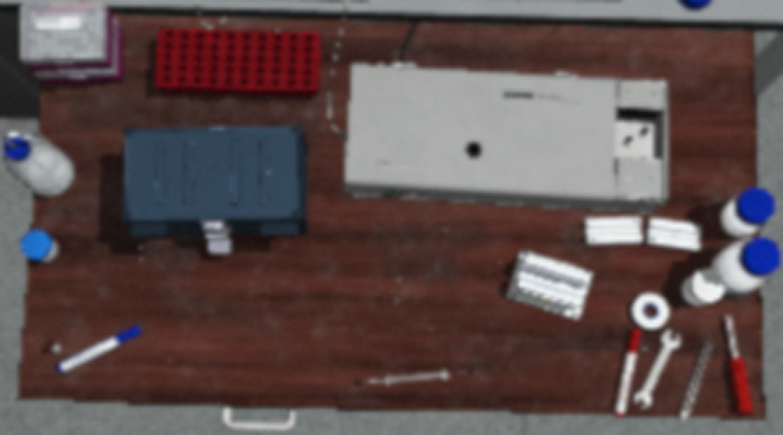

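View pics/b_side.png

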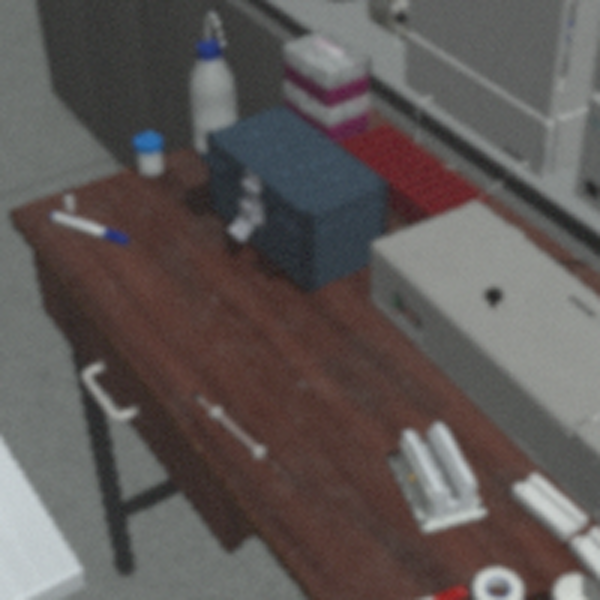

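```bash
python3 -m inch '8.5 3 -4 4 0.1; 8.5 6 -9 8 0.2; 8.5 9.5 -13.5 11 0.3; 8.5 13 -18 13 0.4; 8.5 16.5 -22.5 15 0.45; 8.5 20 -27 16 0.45; 8.5 23.5 -31.5 16 0.45; 8.5 27 -36 16 0.45'
python3 - <<'E'
from h import *
m,im=snap('wrist','c',k=1.4); print(m); s=r.read_state(); print(s['tool_pos'],s['joint_positions'])
E
```

```text
time: 1.15
tool_pos: [0.5353, 0.2319, 0.3545]
tcp_rot: [-0.492, 0.492, 0.508, -0.507]
wrist_force: [1.6, 0.7, 0.1]
finger_gap: 0.994
{'mtx': array([[318.82759776,   0.        , 285.15151147],
       [  0.        , 318.82759776, 212.03466153],
       [  0.        ,   0.        ,   1.        ]]), 'eye': array([0.46351286, 0.22809464, 0.53368816]), 'orientation': array([0.09980443, 0.68881187, 0.71040942, 0.1043827 ])}
[0.54100795 0.22097275 0.35432928] [-0.7131832   0.16183553  0.28720235  1.55732408 -0.03797456  1.42779739
  1.16296442]
```

View pics/c.png

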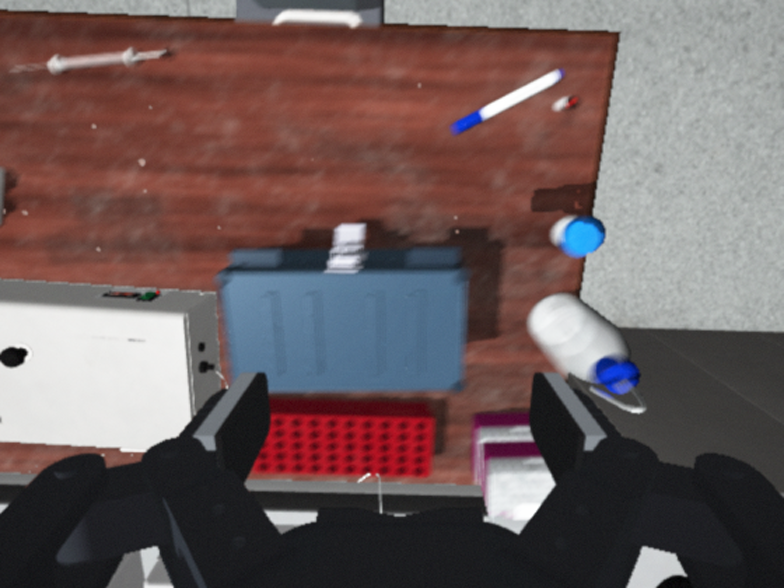

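Run:
```python
from h import *
r.capture('wrist');r.capture('wrist');r.capture('wrist')
print(r.camera_model('wrist')['eye'])
m,im=snap('wrist','d',crop=(150,140,350,290),k=4)
import json;json.dump({k:v.tolist() for k,v in m.items()},open('d.json','w'))
print(m,r.read_state()['tool_pos'],r.camera_model('wrist')['eye'])
```

```text
[0.46341922 0.22836814 0.53320337]
{'mtx': array([[318.82759776,   0.        , 285.15151147],
       [  0.        , 318.82759776, 212.03466153],
       [  0.        ,   0.        ,   1.        ]]), 'eye': array([0.46341922, 0.22836814, 0.53320337]), 'orientation': array([0.09982339, 0.69030356, 0.70908019, 0.10354504])} [0.53393291 0.23398242 0.35388569] [0.46243916 0.2301905  0.53317052]
```

View pics/d.png

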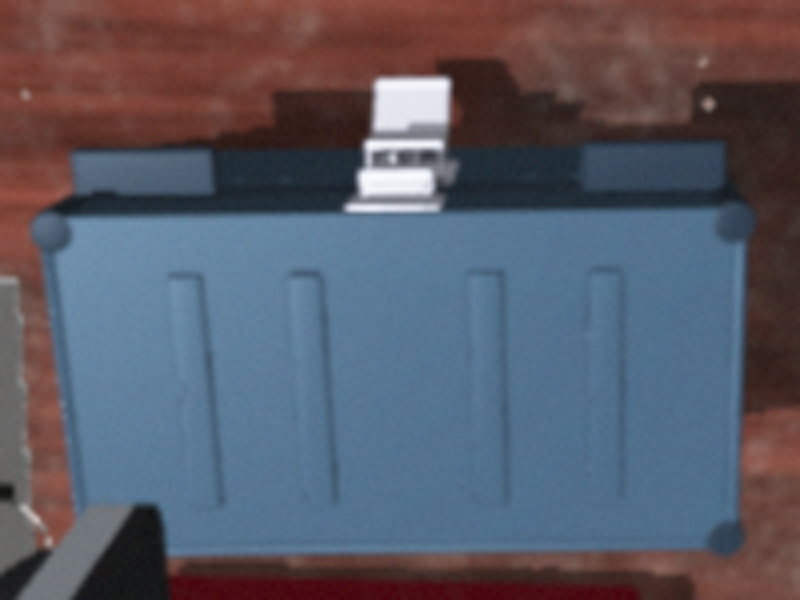

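Run:
```python
from h import *
import json
m={k:np.array(v) for k,v in json.load(open('d.json')).items()}
c=lambda L:[[150+(x)/4,140+(y)/4] for x,y in L]
print('lip outer z101',plane(m,c([(72,152),(213,150),(583,145),(725,142)]),.101))
print('lip inner',plane(m,c([(74,194),(215,192),(583,190),(727,187)]),.101))
print('tip z42',plane(m,c([(375,79),(451,77)]),.042))
print('lid top front',plane(m,c([(52,214),(735,207),]),.126))
print('lid top back',plane(m,c([(420,553),(745,549)]),.126))
```

```text
lip outer z101 [[0.54734918 0.07068779 0.101     ]
 [0.5453631  0.11897579 0.101     ]
 [0.54024267 0.24555637 0.101     ]
 [0.537907   0.29406215 0.101     ]]
lip inner [[0.56204981 0.07024114 0.101     ]
 [0.56004035 0.1189911  0.101     ]
 [0.55593493 0.24612938 0.101     ]
 [0.55354863 0.29582232 0.101     ]]
tip z42 [[0.52735732 0.16731947 0.042     ]
 [0.5258136  0.19641344 0.042     ]]
lid top front [[0.56323414 0.07167996 0.126     ]
 [0.55492018 0.29499335 0.126     ]]
lid top back [[0.68344158 0.19206324 0.126     ]
 [0.67883397 0.30728556 0.126     ]]
```

```bash
python3 - <<'E'
from h import *
import json
m={k:np.array(v) for k,v in json.load(open('d.json')).items()}
s=r.read_state(); T=rot(s['tcp_rot']); print(s['tool_pos'])
for zz in (.073,.09):
  P=plane(m,np.array([[320,510],[400,510],[480,510],[318,522],[483,522],[150,460],[630,460],[200,560],[590,560]])/1.4,s['tool_pos'][2]+zz)
  print(zz,np.round(T.inv().apply(P-s['tool_pos'])*1000,1)[:,[0,2,1]])
E
python3 - <<'E'
import cv2
im=cv2.imread('pics/d_raw.png'); cv2.imwrite('pics/d2.png',cv2.convertScaleAbs(cv2.resize(im[250:420],None,fx=1.4,fy=1.4),alpha=3,beta=20))
E
```

```text
[0.53393291 0.23398242 0.35388569]
0.073 [[-26.6 -25.1 -73. ]
 [ -3.4 -25.2 -73. ]
 [ 19.8 -25.3 -73. ]
 [-27.4 -29.3 -73. ]
 [ 20.9 -29.6 -73. ]
 [-73.   -7.9 -73. ]
 [ 60.8  -8.6 -73. ]
 [-63.6 -43.2 -73.1]
 [ 53.8 -43.8 -73. ]]
0.09 [[-22.8  -9.7 -90. ]
 [ -3.4  -9.8 -90. ]
 [ 16.1  -9.9 -90. ]
 [-23.5 -13.3 -90. ]
 [ 17.  -13.5 -90. ]
 [-61.8   4.7 -90. ]
 [ 50.6   4.1 -90. ]
 [-54.  -25.  -90. ]
 [ 44.7 -25.5 -90. ]]
```

View pics/d2.png

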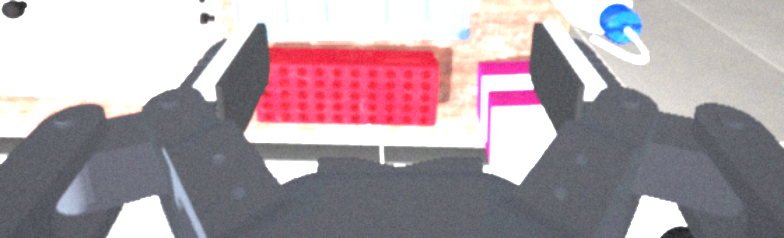

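```bash
python3 -m inch '5 -2 -3 -4 0.01; 5 -3.4 -5.3 -9 0.01; 5 -3.4 -5.3 -14 0.01; 5 -3.4 -5.3 -19 0.01; 5 -3.4 -5.3 -24 0.01; 5 -3.4 -5.3 -29 0.01; 5 -3.4 -5.3 -32.4 0.01; 5 -3.4 -5.3 -32.4 0.01'
python3 - <<'E'
from h import *
r.capture('top')
m,im=snap('wrist','e',k=1.4);print(r.read_state()['tool_pos'],r.read_state()['wrist_force'])
m,im=snap('side','e2',crop=(190,130,290,230),k=6)
E
```

```text
time: 2.4
tool_pos: [0.496, 0.1818, 0.0274]
tcp_rot: [0.49, -0.487, -0.509, 0.514]
wrist_force: [0.5, -0.7, -0.2]
finger_gap: 0.587
[0.50028861 0.18257854 0.03103442] [0.8484631  0.011835   1.01393053]
```

View pics/e.png

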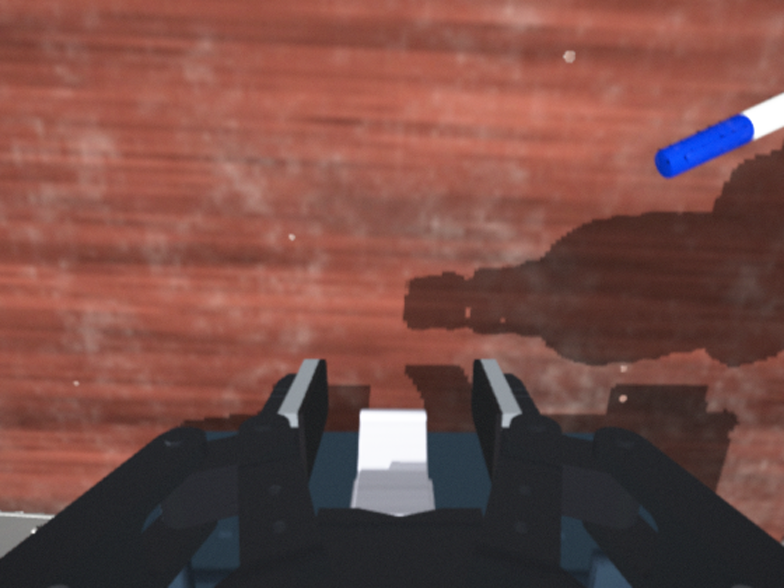

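View pics/e2.png

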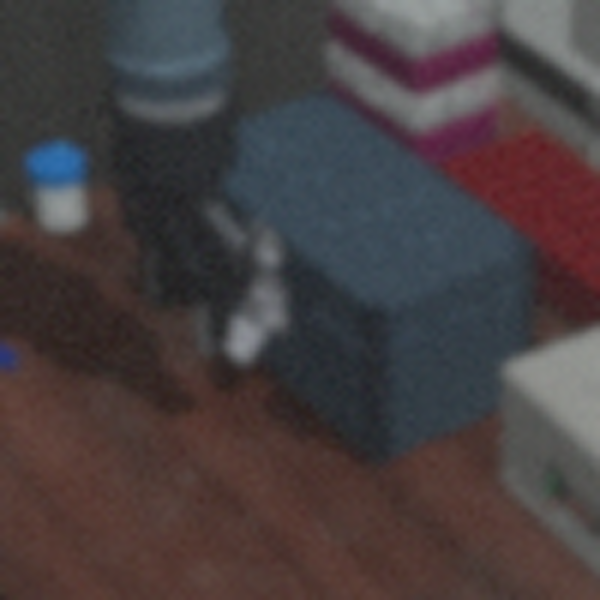

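Run:
```python
from h import *
m=r.camera_model('wrist'); s=r.read_state(); T=rot(s['tcp_rot'])
P=plane(m,np.array([[360,410],[426,410]])/1.4,.043); print(P, T.inv().apply(P-s['tool_pos'])*1000)
print(proj(m,s['tool_pos'])*1.4)
```

```text
[[0.53060031 0.16596153 0.043     ]
 [0.52943808 0.19400767 0.043     ]] [[-17.89733011 -10.99851304 -28.48264535]
 [ 10.17280019 -10.95133891 -28.52906265]]
[[402.03488911 337.88417861]]
```

```bash
python3 -m inch '5 0.6 -0.3 0 0; 5 1.2 -0.3 0 0; 5 1.8 -0.3 0 0; 5 2.2 -0.3 0 0; 5 2.2 -0.3 0 0; 2 2.2 -0.3 0 0; 2 2.2 -0.3 0 0; 2 2.2 -0.3 0 0'
python3 - <<'E'
from h import *
m,im=snap('wrist','f',crop=(180,200,400,400),k=3);s=r.read_state();print(s['tool_pos'],s['wrist_force'],s['finger_gap'])
E
```

```text
time: 3.55
tool_pos: [0.5221, 0.1779, 0.0303]
tcp_rot: [0.49, -0.489, -0.51, 0.51]
wrist_force: [0.3, -0.1, 0.5]
finger_gap: 0.231
[0.52216461 0.17786571 0.03033756] [ 0.72732734 -0.31445888 -0.57308032] 0.2339083766456977
```

View pics/f.png

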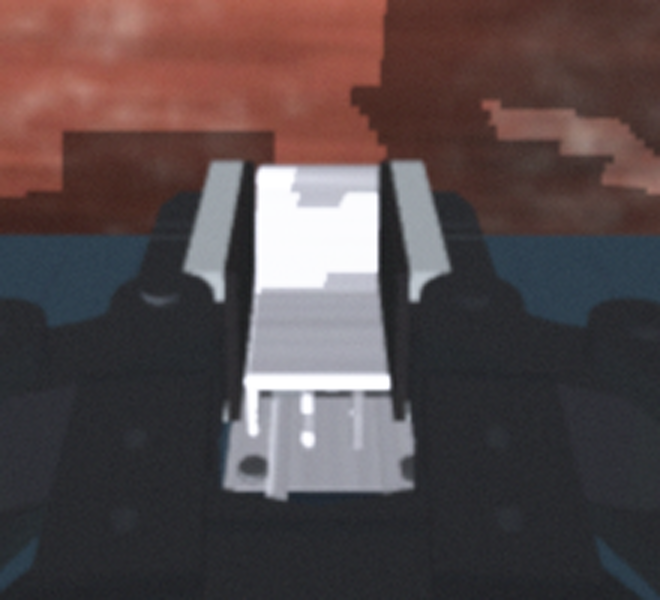

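```bash
python3 -m inch '0 0 0 0 0; 0 0 0 0 0; 0 0 0 0 0; 0 0 0 0 0; 0 0 0 0 0; 0 0 0 0 0; 0 0 0 0 0; 0 0 0 0 0'
python3 - <<'E'
from h import *
m=r.camera_model('wrist'); s=r.read_state(); T=rot(s['tcp_rot'])
P=plane(m,np.array([[180+257/3,200+165/3],[180+380/3,200+165/3]]),.043); print(P, T.inv().apply(P-s['tool_pos'])*1000)
m,im=snap('wrist','g',crop=(180,200,400,400),k=3);s=r.read_state();print(s['tool_pos'],s['wrist_force'],s['finger_gap'])
E
```

```text
time: 4.6
tool_pos: [0.5223, 0.1778, 0.0304]
tcp_rot: [0.49, -0.49, -0.51, 0.51]
wrist_force: [0.1, -0.0, -0.1]
finger_gap: 0.002
[[0.52607994 0.1656973  0.043     ]
 [0.5251296  0.18896381 0.043     ]] [[-12.27292879 -12.63579063  -3.26371043]
 [ 11.01298187 -12.63625302  -3.27362163]]
[0.52231898 0.17785916 0.03037699] [-0.67258508  0.54772955  0.12005668] -0.0031837693114887327
```

View pics/g.png

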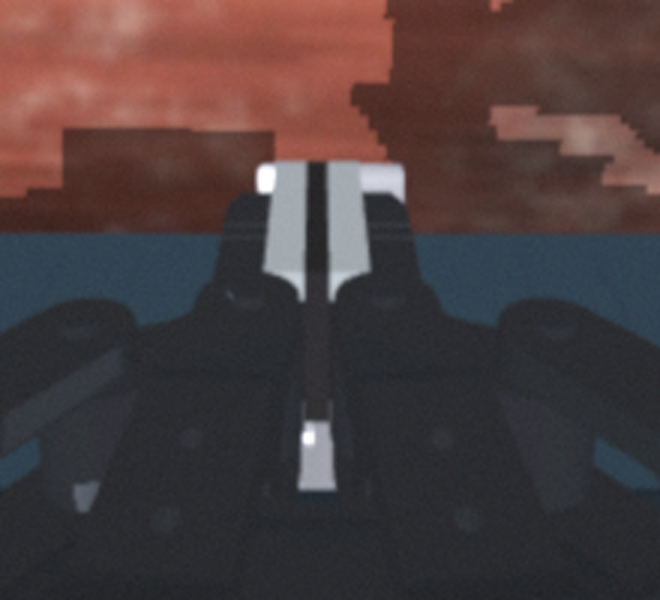

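Run:
```python
from h import *
m=r.camera_model('wrist'); s=r.read_state(); T=rot(s['tcp_rot']); t=s['tool_pos']
for nm,P in (('tcp',t),('padfront tip',t+T.apply([0,0,.011])),('padfront tip up10',t+T.apply([0,-.01,.011])),('up19',t+T.apply([0,-.019,.011])),('up38',t+T.apply([0,-.038,.011]))):
    p=proj(m,P)[0]; print(nm,(p-[180,200])*3)
m2,im=snap('side','g2',crop=(200,140,270,200),k=8)
```

```text
tcp [321.52763764 124.03490406]
padfront tip [321.64370078  72.17193903]
padfront tip up10 [322.06662481  89.3049529 ]
up19 [322.48781421 106.36769523]
up38 [323.53326835 148.71993583]
```

View pics/g2.png

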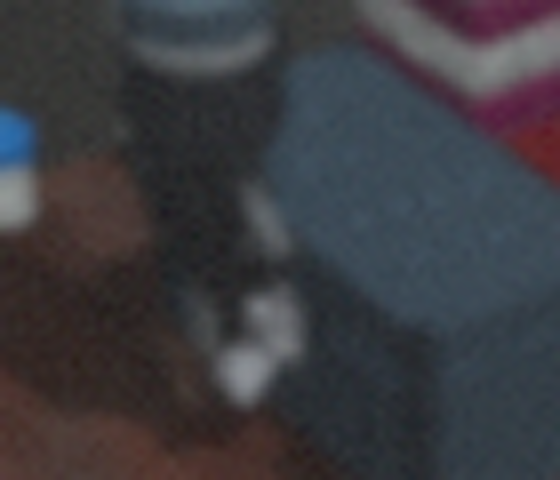

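Run:
```python
from h import *
m=r.camera_model('side')
for z in (.031,.05,.068):
  print(z,(proj(m,[[.5003,.1826+.03,z],[.5003,.1826-.03,z]])-[190,130])*6, (proj(m,[[.522,.178,z]])-[200,140])*8)
print('lever tip',(proj(m,[[.530,.181-.014,.042],[.530,.181+.014,.042]])-[190,130])*6,(proj(m,[[.530,.181-.014,.042],[.530,.181+.014,.042]])-[200,140])*8)
w=r.camera_model('wrist'); print(w['eye'],rot(w['orientation']).as_matrix(), r.read_state()['tool_pos'])
```

```text
0.031 [[173.78898398 345.97130778]
 [219.85844223 392.55978372]] [[225.50647013 401.47409488]]
0.05 [[171.61203342 322.66901394]
 [218.0121905  369.05144268]] [[223.1894001 370.3276151]]
0.068 [[169.51655372 300.23879214]
 [216.23430854 346.41365462]] [[220.95876693 340.34303545]]
lever tip [[247.45288244 351.90067567]
 [225.57023001 330.56644641]] [[249.93717658 389.20090089]
 [220.76030668 360.75526187]]
[0.45063175 0.173346   0.20957678] [[-0.04158576  0.95758697  0.28512771]
 [ 0.99913346  0.03936588  0.01351489]
 [ 0.00171738  0.28544266 -0.95839425]] [0.522321   0.17783864 0.03038042]
```

```bash
python3 -m inch '0 -3 0 0 0; 0 -6 0 0 0; 0 -8 0 -2 0; 0 -8 0 -4 0; 0 -8 0 -5 0; 0 -8 0 -5.5 0; 0 -8 0 -5.8 0; 0 -8 0 -5.8 0'
python3 - <<'E'
from h import *
m,im=snap('wrist','i',crop=(180,200,400,400),k=3);s=r.read_state();print(s['tool_pos'],s['wrist_force'],s['finger_gap'])
m2,im=snap('side','i2',crop=(190,140,260,200),k=8)
E
```

```text
time: 5.7
tool_pos: [0.4429, 0.1779, -0.0274]
tcp_rot: [-0.49, 0.49, 0.51, -0.51]
wrist_force: [0.4, -0.6, -0.3]
finger_gap: -0.001
[ 0.44286598  0.17795987 -0.02730331] [0.1960061  0.8404146  0.43703881] 0.0017564807912248536
```

View pics/i.png

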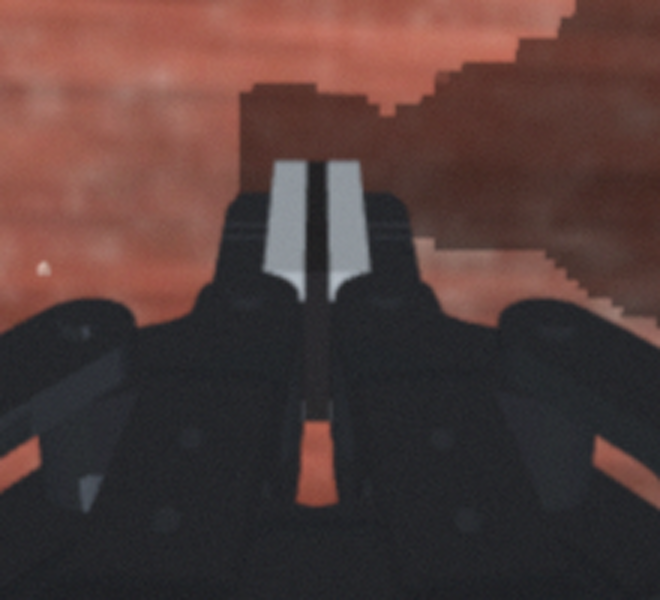

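View pics/i2.png

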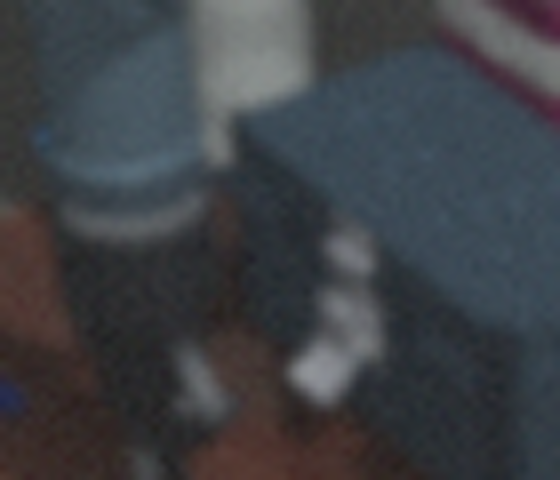

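```bash
python3 -m inch '0 0 0 -0.2 0; 0 0 0 -0.4 0; 0 0 0 -0.6 0; 0 0 0 -0.7 0; 0 0 0 -0.8 0; 0 0 0 -0.9 0; 0 0 0 -0.9 0; 0 0 0 -0.9 0'
python3 - <<'E'
from h import *
m,im=snap('wrist','j',crop=(180,200,400,400),k=3);s=r.read_state();print(s['tool_pos'],s['wrist_force'],s['finger_gap'])
E
```

```text
time: 6.8
tool_pos: [0.4423, 0.1778, -0.0366]
tcp_rot: [0.49, -0.49, -0.51, 0.51]
wrist_force: [0.9, 0.7, 0.8]
finger_gap: 0.001
[ 0.44229676  0.17784048 -0.03661132] [-0.07485022  0.00688888 -0.12621072] 0.004082838737003135
```

View pics/j.png

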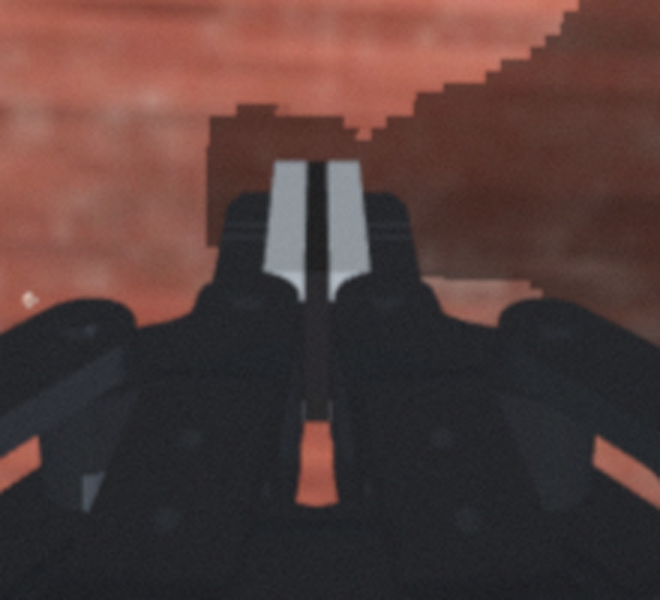

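Run:
```python
from h import *
m2,im=snap('side','j2',crop=(185,160,255,220),k=10)
m=r.camera_model('side')
t=r.read_state()['tool_pos']
for h in (0,.02,.03,.04,.05,.06): print(h,(proj(m,t+[0,0,h])-[185,160])*10)
```

```text
0 [[266.44587857 508.10790986]]
0.02 [[261.98061912 469.08158455]]
0.03 [[259.71892839 449.31442892]]
0.04 [[257.43752594 429.3749931 ]]
0.05 [[255.13615295 409.26101495]]
0.06 [[252.81454605 388.97019259]]
```

View pics/j2.png

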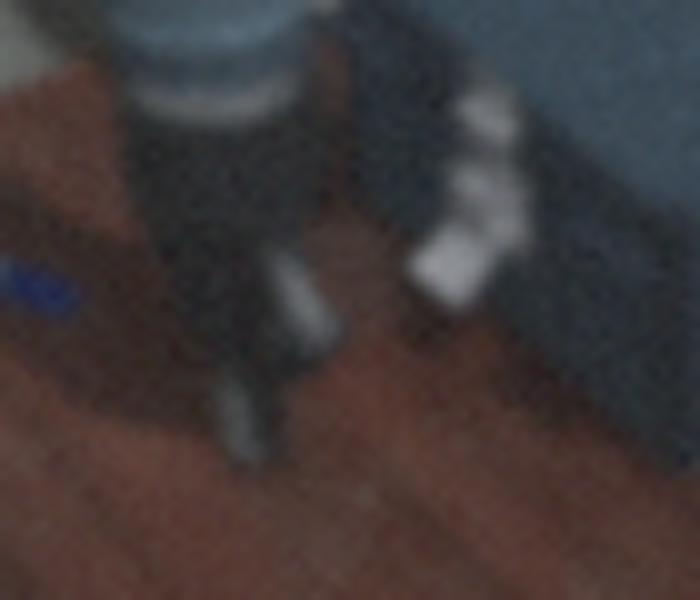

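Run:
```python
from h import *
m=r.camera_model('side'); w=r.camera_model('wrist'); s=r.read_state(); T=rot(s['tcp_rot'])
for dy in (-1,0,1):
  P,g=tri(w,[276.7,253.3],m,[209.5,205.5+dy]); print(P,g,T.inv().apply(P-s['tool_pos'])*1000)
# top end of silver strip
P,g=tri(w,[180+283/3,290],m,[185+22.5,160+38]); print(P,g,T.inv().apply(P-s['tool_pos'])*1000)
```

```text
[0.43332361 0.17212699 0.00316254] 0.0011475047745820803 [ -5.32173397 -39.77384945   9.21608402]
[ 0.43395691  0.17214653 -0.00118634] 0.0012347643293478458 [ -5.32827299 -35.42496034   8.58254519]
[ 0.43458824  0.17216084 -0.00554308] 0.003626593027225901 [ -5.3399432  -31.06821503   7.9511994 ]
[0.42999776 0.17201941 0.03845262] 0.002862807028738931 [ -5.29249811 -75.06395912  12.54324808]
```

```bash
python3 -m inch '0 0 0 -0.1 0; 0 0 0 -0.2 0; 0 0 0 -0.2 0; 0 0 0 -0.3 0; 0 0 0 -0.3 0; 0 0 0 -0.4 0; 0 0 0 -0.4 0; 0 0 0 -0.4 0'; python3 -m inch '0 0 0 -0.1 0; 0 0 0 -0.2 0; 0 0 0 -0.2 0; 0 0 0 -0.3 0; 0 0 0 -0.3 0; 0 0 0 -0.4 0; 0 0 0 -0.4 0; 0 0 0 -0.4 0'
```

```text
time: 7.9
tool_pos: [0.4424, 0.178, -0.0369]
tcp_rot: [0.491, -0.489, -0.51, 0.51]
wrist_force: [-8.9, -3.2, 33.8]
finger_gap: -0.002
time: 8.9
tool_pos: [0.4423, 0.178, -0.0371]
tcp_rot: [0.492, -0.488, -0.509, 0.511]
wrist_force: [-18.7, -8.1, 70.3]
finger_gap: 0.002
```

```bash
python3 -m inch '0 0 0 1 0; 3 0 0.2 3.8 0; 5 0 0.2 3.8 0; 5 2 0.2 3.8 0; 5 4 0.2 3.8 0; 5 5.5 0.2 3.8 0; 5 6 0.2 3.8 0; 5 6 0.2 3.8 0'
python3 - <<'E'
from h import *
m,im=snap('wrist','k',crop=(180,200,400,400),k=3);s=r.read_state();print(s['tool_pos'],s['wrist_force'],s['finger_gap'])
E
```

```text
time: 9.9
tool_pos: [0.5018, 0.1796, -0.0072]
tcp_rot: [0.49, -0.489, -0.51, 0.511]
wrist_force: [-1.3, -0.3, 0.2]
finger_gap: 0.58
[ 0.50143815  0.17967222 -0.00710544] [0.7140017  0.01125783 0.55980185] 0.5885028803205188
```

View pics/k.png

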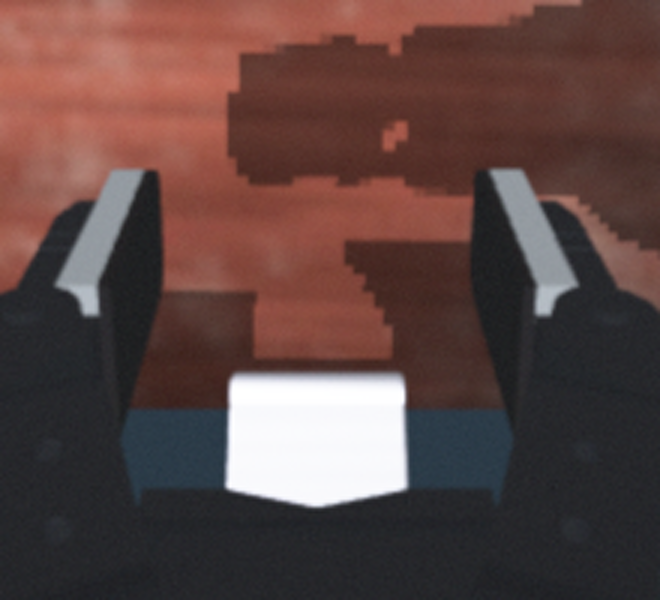

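Run:
```python
from h import *
m=r.camera_model('wrist'); s=r.read_state(); T=rot(s['tcp_rot'])
P=plane(m,np.array([[180+229/3,200+375/3],[180+405/3,200+375/3]]),.042); print(P, T.inv().apply(P-s['tool_pos'])*1000)
```

```text
[[0.52507593 0.16565561 0.042     ]
 [0.52393922 0.19354711 0.042     ]] [[-15.00057484 -49.13314612 -22.96673856]
 [ 12.91407632 -49.14457293 -22.98244815]]
```

```bash
python3 -m inch '5 0.9 0 0 0; 5 1.8 0 0 0; 5 1.8 0 0 0; 2 1.8 0 0 0; 2 1.8 0 0 0; 2 1.8 0 0 0; 2 1.8 0 0 0; 2 1.8 0 0 0'
python3 - <<'E'
from h import *
m,im=snap('wrist','l',crop=(180,200,400,400),k=3);s=r.read_state();print(s['tool_pos'],s['wrist_force'],s['finger_gap'])
E
```

```text
time: 10.95
tool_pos: [0.5202, 0.1804, -0.0064]
tcp_rot: [-0.49, 0.489, 0.51, -0.51]
wrist_force: [-1.3, 1.2, 4.5]
finger_gap: 0.268
[ 0.52012786  0.1803567  -0.00638267] [-1.73644704  1.47435335  5.41627092] 0.2752411998647414
```

View pics/l.png

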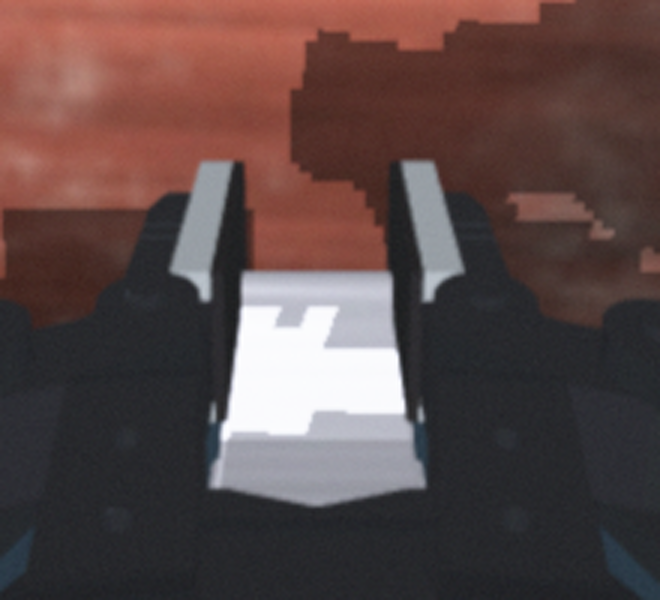

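```bash
python3 -m inch '1 -0.45 0 0.4 0; 1 -0.9 0 0.8 0; 1 -1.25 -0.05 1.3 0; 1 -1.55 -0.05 1.8 0; 1 -1.75 -0.05 2.4 0; 1 -1.86 -0.05 2.95 0; 1 -1.82 -0.05 4.1 0; 1 -1.43 -0.05 5.25 0'
python3 - <<'E'
from h import *
m,im=snap('wrist','m',crop=(180,200,400,400),k=3);s=r.read_state();print(s['tool_pos'],s['wrist_force'],s['finger_gap'])
m2,im=snap('side','m2',crop=(190,120,270,200),k=7)
E
```

```text
time: 12.0
tool_pos: [0.5054, 0.1796, 0.046]
tcp_rot: [0.49, -0.489, -0.51, 0.511]
wrist_force: [3.8, 4.4, -9.2]
finger_gap: 0.266
[0.50622074 0.17972343 0.04749224] [-0.64482731  4.35885145 -2.83266314] 0.26635060978823283
```

View pics/m.png

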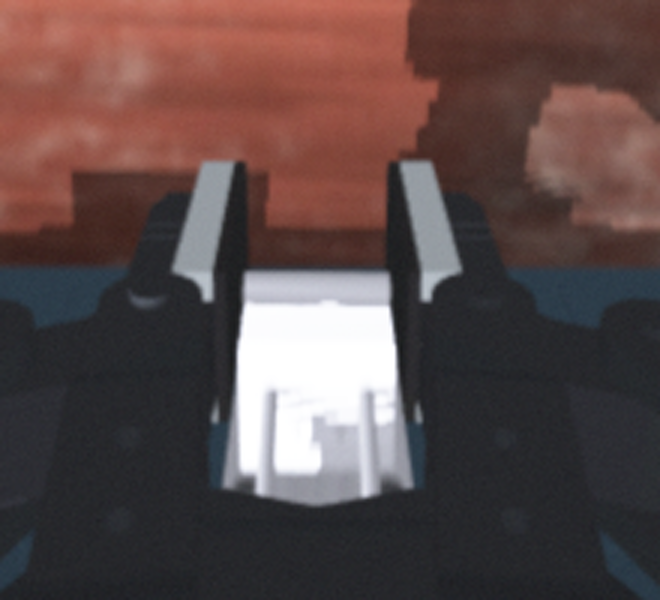

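View pics/m2.png

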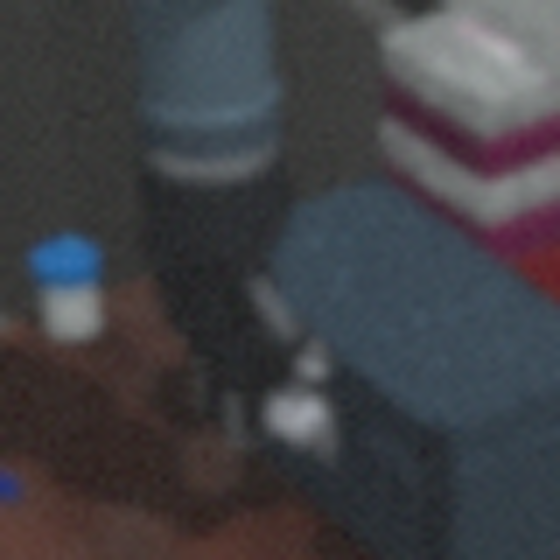

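```bash
python3 -m inch '1 0.35 0 0.5 0; 1 0.7 0 0.97 0; 1 1.2 0 1.35 0; 1 1.67 0.05 1.68 0; 1 2.0 0.05 1.85 0; 1 2.1 0.05 1.9 0; 6 1.8 0.05 1.8 0; 6 1.8 0.05 1.8 0'
python3 - <<'E'
from h import *
m,im=snap('wrist','n',crop=(180,200,400,400),k=3);s=r.read_state();print(s['tool_pos'],s['wrist_force'],s['finger_gap'])
m2,im=snap('side','n2',crop=(190,120,270,200),k=7)
E
```

```text
time: 13.1
tool_pos: [0.5242, 0.1776, 0.0642]
tcp_rot: [0.49, -0.491, -0.509, 0.51]
wrist_force: [0.5, -0.2, -0.0]
finger_gap: 0.655
[0.52434168 0.17786362 0.06419695] [0.67162448 0.19609406 0.45742922] 0.7032454493665887
```

View pics/n.png

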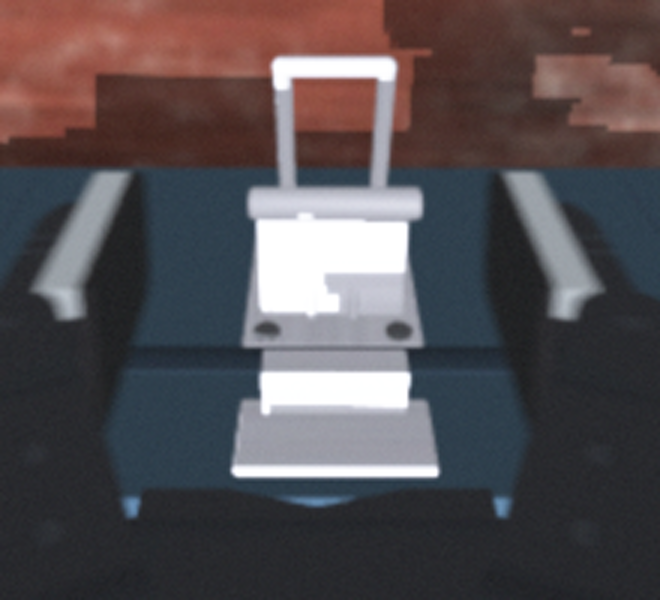

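View pics/n2.png

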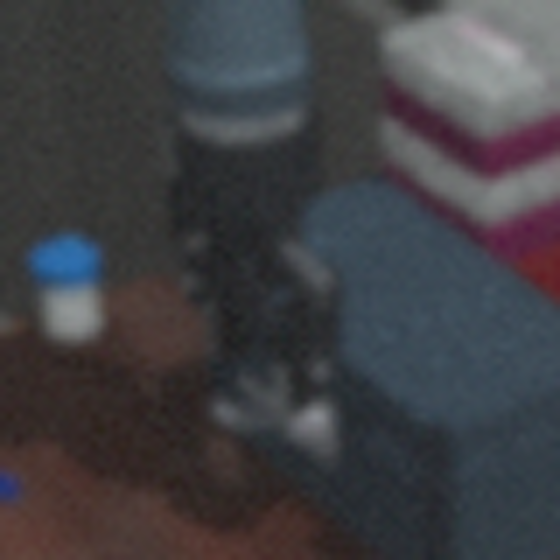

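Run:
```python
from h import *
m=r.camera_model('wrist')
for z in (.10,.105,.11,.115):
  P=plane(m,np.array([[180+249/3,200+203/3],[180+422/3,200+203/3]]),z); print(z,P[0][0],np.linalg.norm(P[1]-P[0]),P[:,1].mean())
print(r.read_state()['tool_pos'])
```

```text
0.1 0.5244658290346328 0.028543874822521687 0.18025240510452156
0.105 0.5219607719013004 0.0275484284502556 0.1800353673229138
0.11 0.5194557147679679 0.02655298207798954 0.17981832954130605
0.115 0.5169506576346354 0.025557535705723448 0.1796012917596983
[0.52436602 0.17817024 0.06416906]
```

```bash
python3 -m inch '4 0 0.1 -0.8 0; 1 0 0.1 -0.8 0; 1 0 0.1 -0.8 0; 1 0 0.1 -0.8 0; 1 0.5 0.1 -0.5 0; 1 1.0 0.1 -0.15 0; 1 1.4 0.1 0 0; 1 1.6 0.1 0.05 0'
python3 - <<'E'
from h import *
m,im=snap('wrist','o',crop=(180,200,400,400),k=3);s=r.read_state();print(s['tool_pos'],s['wrist_force'],s['finger_gap'])
E
```

```text
time: 14.2
tool_pos: [0.5298, 0.1807, 0.0615]
tcp_rot: [0.494, -0.485, -0.505, 0.516]
wrist_force: [-14.0, 0.3, 3.5]
finger_gap: 0.289
[0.52990616 0.18070019 0.06152728] [-13.21435194  -0.1637651    1.9959166 ] 0.29082142792862725
```

View pics/o.png

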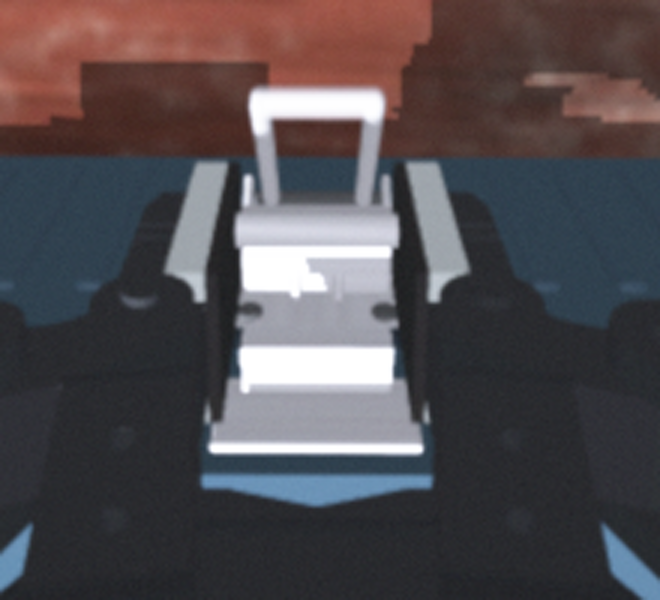

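Run:
```python
from h import *
m=r.camera_model('wrist')
for z in (.095,.10,.105,.11,.115):
  P=plane(m,np.array([[180+236/3,200+227/3],[180+399/3,200+227/3]]),z); print(z,P[0][0],np.linalg.norm(P[1]-P[0]),P[:,1].mean())
P=plane(m,np.array([[180+210/3,200+445/3],[180+423/3,200+445/3]]),.110);print('hook',P)
P=plane(m,np.array([[300,200+475/3]]),.126);print('lid front top',P)
```

```text
0.095 0.5364523456052372 0.027530484843320793 0.18013116814505975
0.1 0.5339241161608477 0.02659545556037254 0.18001401774826362
0.105 0.5313958867164581 0.025660426277424347 0.17989686735146748
0.11 0.5288676572720685 0.024725396994476095 0.17977971695467132
0.115 0.526339427827679 0.023790367711527902 0.17966256655787516
hook [[0.56791936 0.16402557 0.11      ]
 [0.56641554 0.1985977  0.11      ]]
lid front top [[0.55924956 0.18723991 0.126     ]]
```

```bash
python3 -m inch '4 -0.9 0 0 0; 7 -0.9 0 0 0; 7 -0.9 0 2 0; 7 -0.9 0 7 0; 7 -2 4 8 0; 7 -3 8.8 8 0; 7 -3 8.8 6 0; 7 -3 8.8 6 0'
python3 - <<'E'
from h import *
r.capture('top')
m,im=snap('wrist','p',k=1.4);s=r.read_state();print(s['tool_pos'],s['wrist_force'],s['finger_gap'])
import json;json.dump({k:np.array(v).tolist() for k,v in m.items()},open('p.json','w'))
m2,im=snap('side','p2',crop=(190,120,290,200),k=7)
E
```

```text
time: 15.25
tool_pos: [0.5101, 0.2688, 0.1239]
tcp_rot: [0.489, -0.49, -0.51, 0.511]
wrist_force: [-0.5, 0.4, -0.8]
finger_gap: 0.823
[0.51144113 0.2678266  0.12506879] [-0.1218322   1.29468946 -0.53445698] 0.8174991737632827
```

View pics/p.png

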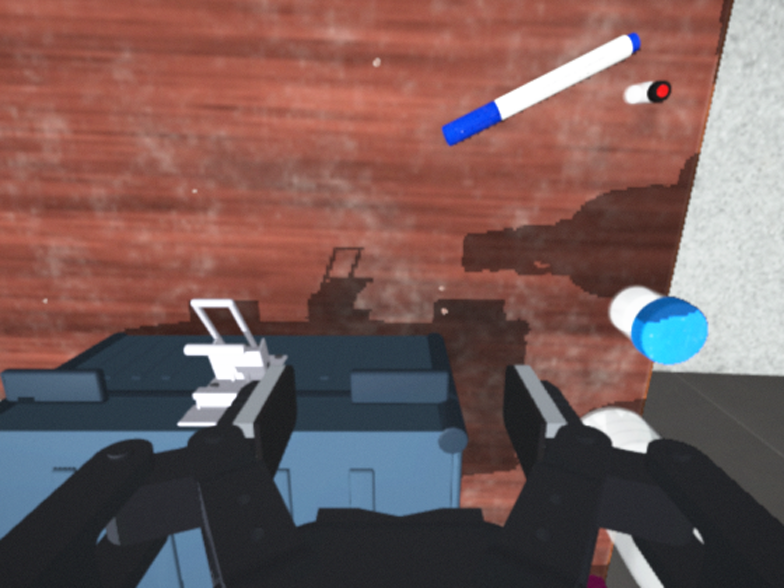

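View pics/p2.png

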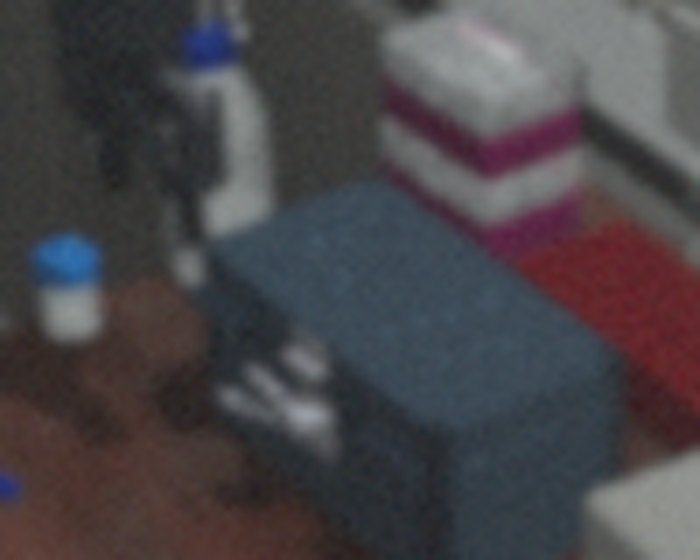

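```bash
python3 - <<'E'
from h import *
import json
m={k:np.array(v) for k,v in json.load(open('p.json')).items()}; s=r.read_state()
P=plane(m,np.array([[352,372],[447,370],[352,400],[447,399]])/1.4,.101);print('lip',P)
for z in (.1,.105,.11):
  P=plane(m,np.array([[185,350],[245,348]])/1.4,z); print(z,P[0],np.linalg.norm(P[0]-P[1]))
P,g=tri(m,np.array([215,349])/1.4,r.camera_model('side'),[190+305/7,120+412/7]);print(P,g)
print((proj(r.camera_model('side'),[[.523,.181,.103],[.531,.181,.109],[.5505,.181,.074]])-[190,120])*7)
E
python3 - <<'E'
import cv2
im=cv2.imread('pics/p_raw.png'); cv2.imwrite('pics/p3.png',cv2.resize(im[205:310,120:220],None,fx=6,fy=5.7,interpolation=cv2.INTER_CUBIC))
E
```

```text
lip [[0.53968235 0.24448528 0.101     ]
 [0.53669143 0.29179417 0.101     ]
 [0.55535781 0.2446462  0.101     ]
 [0.55285686 0.29294707 0.101     ]]
0.1 [0.53153445 0.16189054 0.1       ] 0.02973629810409105
0.105 [0.52926543 0.1643907  0.105     ] 0.029006569090644207
0.11 [0.52699642 0.16689086 0.11      ] 0.028276840077197364
[0.54124348 0.16815435 0.0817302 ] 0.004876020230343031
[[258.26163127 382.34889661]
 [270.39882006 368.4984523 ]
 [304.59087656 409.30099836]]
```

View pics/p3.png

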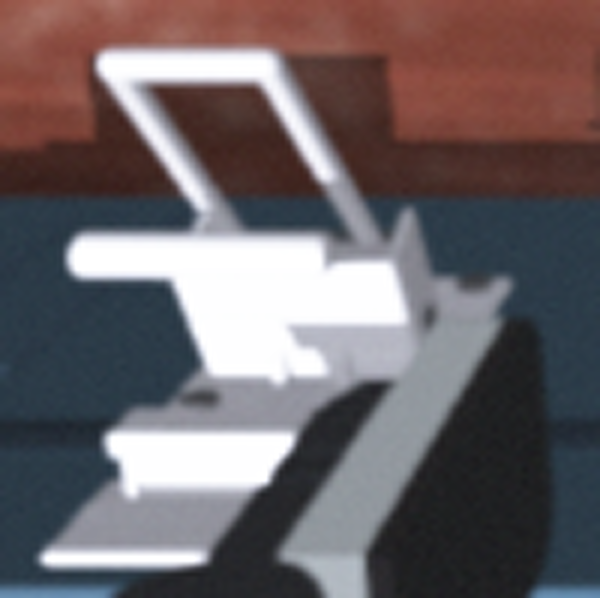

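```bash
python3 -m inch '7 0 -0.05 -4 0; 7 0 -0.05 -7.4 0; 7 1.5 -0.05 -7.4 0; 7 3.0 -0.05 -7.4 0; 7 3.0 -0.05 -7.4 0; 2 3.0 -0.05 -7.4 0; 2 3.0 -0.05 -7.4 0; 2 3.0 -0.05 -7.4 0'
python3 - <<'E'
from h import *
m,im=snap('wrist','q',crop=(160,200,420,400),k=3);s=r.read_state();print(s['tool_pos'],s['wrist_force'],s['finger_gap'])
E
```

```text
time: 16.4
tool_pos: [0.5415, 0.2695, 0.0524]
tcp_rot: [-0.489, 0.49, 0.512, -0.509]
wrist_force: [-0.7, -0.3, 6.0]
finger_gap: 0.56
[0.54150678 0.26956252 0.0524253 ] [-1.10901187 -0.75479179  6.0975808 ] 0.5565703627094777
```

View pics/q.png

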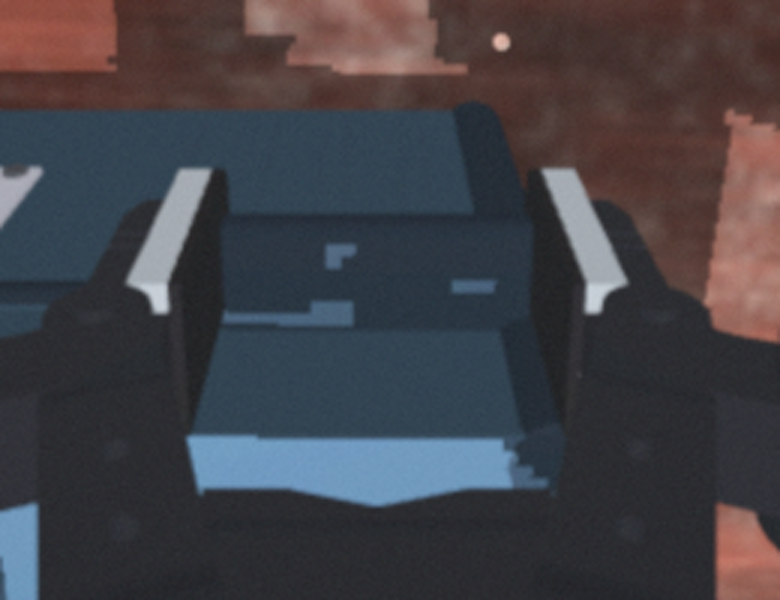

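```bash
python3 -m inch '1 0.15 0 2.0 0; 1 0.6 0 3.95 0; 1 1.35 0.05 5.85 0; 1 2.35 0.1 7.55 0; 1 3.6 0.15 9.15 0; 1 5.05 0.2 10.5 0; 1 6.75 0.25 11.6 0; 1 8.55 0.35 12.5 0'
python3 - <<'E'
from h import *
m,im=snap('wrist','t',k=1.4);s=r.read_state();print(s['tool_pos'],s['wrist_force'],s['finger_gap'])
m2,im=snap('side','t2',crop=(190,90,310,200),k=6)
E
```

```text
time: 17.45
tool_pos: [0.6232, 0.2727, 0.1733]
tcp_rot: [0.49, -0.488, -0.509, 0.512]
wrist_force: [-0.1, 0.6, -5.2]
finger_gap: 0.547
[0.62730799 0.27271117 0.1745377 ] [ 4.99468939  3.82856803 -7.69149869] 0.5447761444923848
```

View pics/t.png

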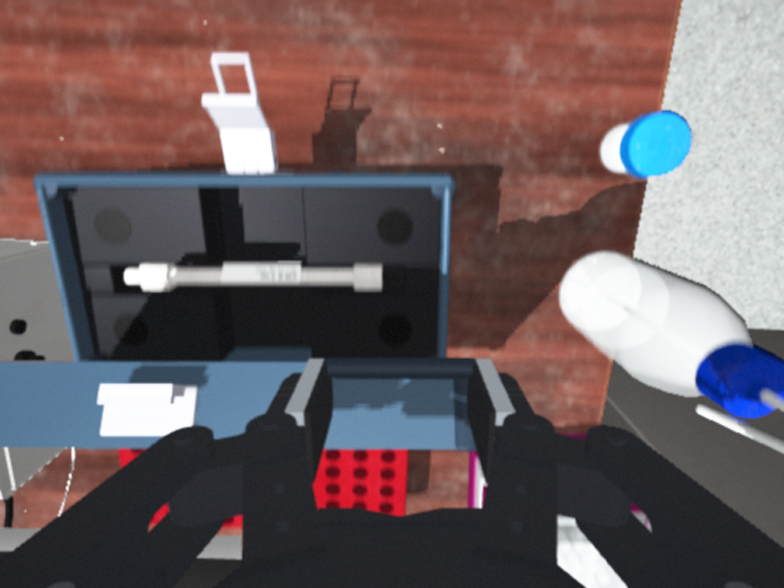

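View pics/t2.png

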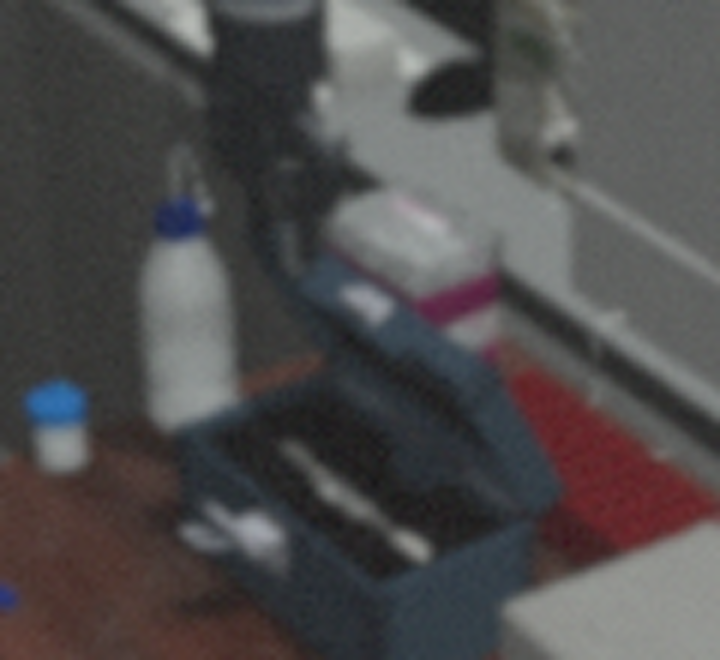

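```bash
python3 -m inch '1 1.3 0.05 0.4 0; 1 2.6 0.1 0.7 0; 1 3.9 0.15 0.87 0; 1 5.25 0.2 0.89 0; 1 6.5 0.25 0.8 0; 1 6.8 0.25 0.8 0; 7.5 6.8 0.25 0.8 0; 7.5 6.8 0.25 0.8 0'
python3 - <<'E'
from h import *
m,im=snap('wrist','u',k=1.4);s=r.read_state();print(s['tool_pos'],s['wrist_force'],s['finger_gap'])
E
```

```text
time: 18.55
tool_pos: [0.6937, 0.2725, 0.183]
tcp_rot: [0.49, -0.49, -0.509, 0.51]
wrist_force: [0.7, -0.5, -0.3]
finger_gap: 0.662
[0.69326677 0.27298778 0.18292332] [-0.00673121 -0.65260114 -0.41980873] 0.7491534311248905
```

View pics/u.png

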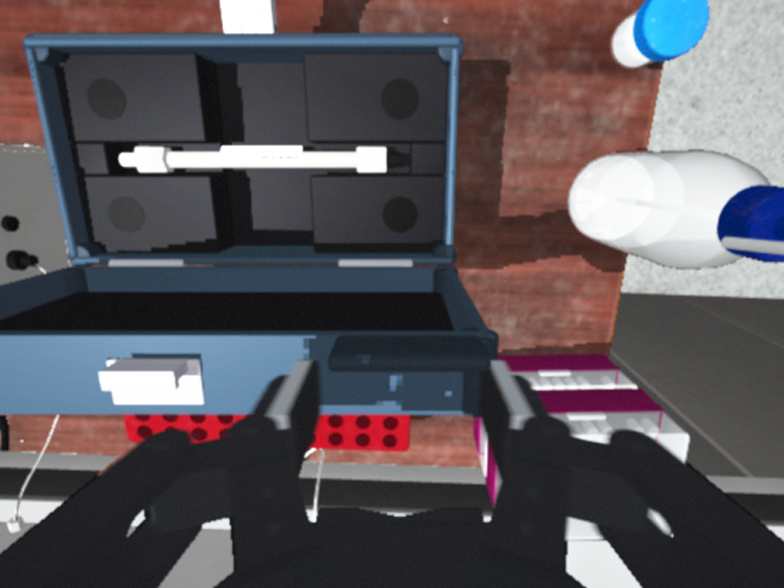

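Run:
```python
from h import *
m=r.camera_model('wrist'); im=cv2.imread('pics/u_raw.png')
cv2.imwrite('pics/u2.png',cv2.resize(im[85:145,75:300],None,fx=3.5,fy=3.5,interpolation=cv2.INTER_CUBIC))
P=plane(m,np.array([[154,159],[372,158]])/1.4,.0735);print(P,np.linalg.norm(P[0]-P[1]),P.mean(0))
```

```text
[[0.62474211 0.11740387 0.0735    ]
 [0.61870269 0.25199989 0.0735    ]] 0.13473145033429848 [0.6217224  0.18470188 0.0735    ]
```

View pics/u2.png

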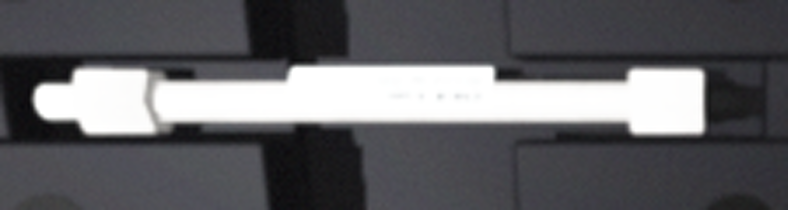

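```bash
python3 - <<'E'
from h import *
print(r.read_state()['joint_positions'])
E
python3 -m inch '7.5 0 0 5 0; 6 -3 -1 5 -0.18; 4 -7.1 -4 5 -0.36; 4 -7.1 -9 4 -0.54; 4 -7.1 -9 2 -0.72; 4 -7.1 -9 0 -0.9; 4 -7.1 -9 0 -1.08; 4 -7.1 -9 0 -1.26'
python3 - <<'E'
from h import *
print(r.read_state()['joint_positions'])
m2,im=snap('side','v2',crop=(190,90,310,200),k=6)
E
```

```text
[-0.60820198  0.58440713  0.26897708  1.34879773 -0.15510358  1.23028559
  1.28100217]
time: 19.6
tool_pos: [0.6214, 0.1841, 0.1827]
tcp_rot: [-0.697, 0.697, 0.121, -0.122]
wrist_force: [-0.2, -0.4, 0.1]
finger_gap: 0.464
[-0.75300296  0.42527468  0.52272979  1.63199111 -0.22797607  1.14746399
  0.17187923]
```

View pics/v2.png

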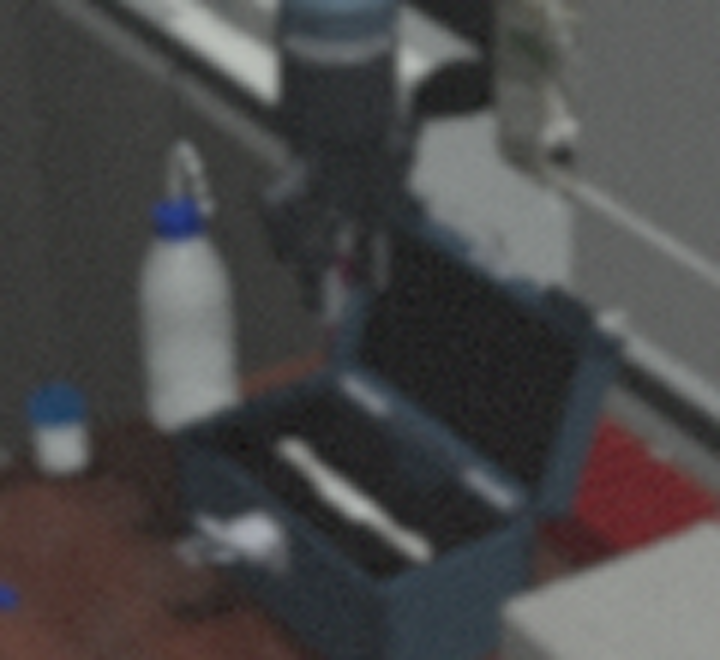

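```bash
python3 -m inch '4 0 0 0 -0.16; 4 0 0 -3 -0.31; 4 0 0 -6 -0.31; 4 0 0 -9 -0.31; 4 0 0 -11 -0.31; 4 0 0 -12 -0.31; 4 0 0 -12 -0.31; 4 0 0 -12 -0.31'
python3 - <<'E'
from h import *
m,im=snap('wrist','w',k=1.4);s=r.read_state();print(s['tool_pos'],s['wrist_force'],s['finger_gap'],s['tcp_rot'])
print(proj(m,s['tool_pos']+[0,0,.037])*1.4)
E
```

```text
time: 20.65
tool_pos: [0.6237, 0.1845, 0.0647]
tcp_rot: [0.707, -0.707, -0.016, 0.014]
wrist_force: [0.7, -0.1, -0.2]
finger_gap: 0.466
[0.62374099 0.18458388 0.06481431] [0.5438777  0.51959726 0.31413544] 0.46645611271190884 [ 0.70727231 -0.70662589 -0.01576567  0.01404215]
[[397.1740852  376.17773605]]
```

View pics/w.png

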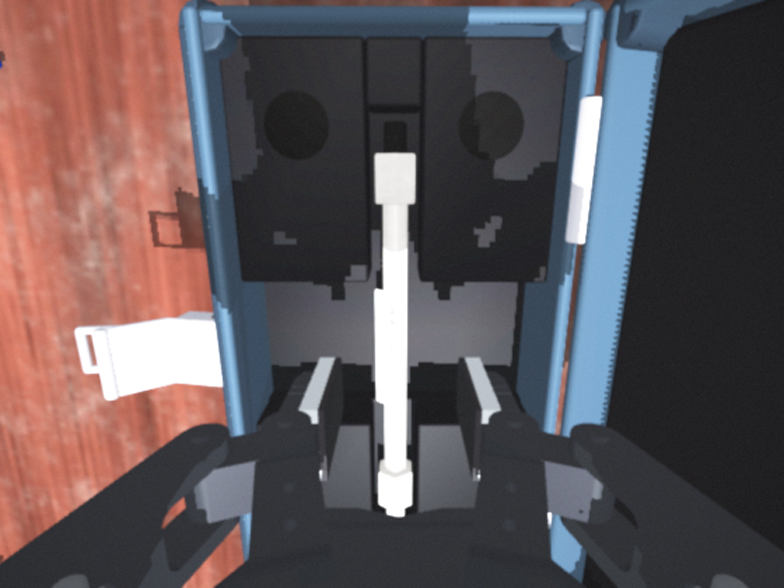

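Run:
```python
from h import *
m=r.camera_model('wrist'); s=r.read_state()
P=plane(m,np.array([[395,180],[396,489]])/1.4,.0735);print(P,np.linalg.norm(P[0]-P[1]),P.mean(0))
P=plane(m,np.array([[300,282],[480,282]])/1.4,.082);print(P)
P=plane(m,np.array([[395,250],[396,400]])/1.4,.0753);print('tube',P)
T=rot(s['tcp_rot']);print(T.as_matrix()[:,0])
```

```text
[[0.62023322 0.25016893 0.0735    ]
 [0.62612055 0.11381505 0.0735    ]] 0.13648091893915593 [0.62317689 0.18199199 0.0735    ]
[[0.58619265 0.21196882 0.082     ]
 [0.6535999  0.21479199 0.082     ]]
tube [[0.62127382 0.22434252 0.0753    ]
 [0.62425021 0.16024002 0.0753    ]]
[0.99910852 0.04214412 0.00245615]
```

```bash
python3 -m inch '4 0 -0.15 -1.5 0; 4 0 -0.15 -3 0; 4 0 -0.15 -4.1 0; 4 0 -0.15 -4.1 0; 0 0 -0.15 -4.1 0; 0 0 -0.15 -4.1 0; 0 0 -0.15 -4.1 0; 0 0 -0.15 -4.1 0'
python3 - <<'E'
from h import *
m,im=snap('wrist','x',k=1.4);s=r.read_state();print(s['tool_pos'],s['wrist_force'],s['finger_gap'],s['tcp_rot'])
E
```

```text
time: 21.7
tool_pos: [0.6232, 0.1829, 0.023]
tcp_rot: [0.707, -0.707, -0.015, 0.014]
wrist_force: [-0.3, -0.7, 1.4]
finger_gap: 0.082
[0.62315247 0.18293119 0.02303501] [-0.22271065 -0.93547797  2.9144509 ] 0.08793908158703569 [ 0.707095   -0.70680692 -0.01528032  0.01439303]
```

View pics/x.png

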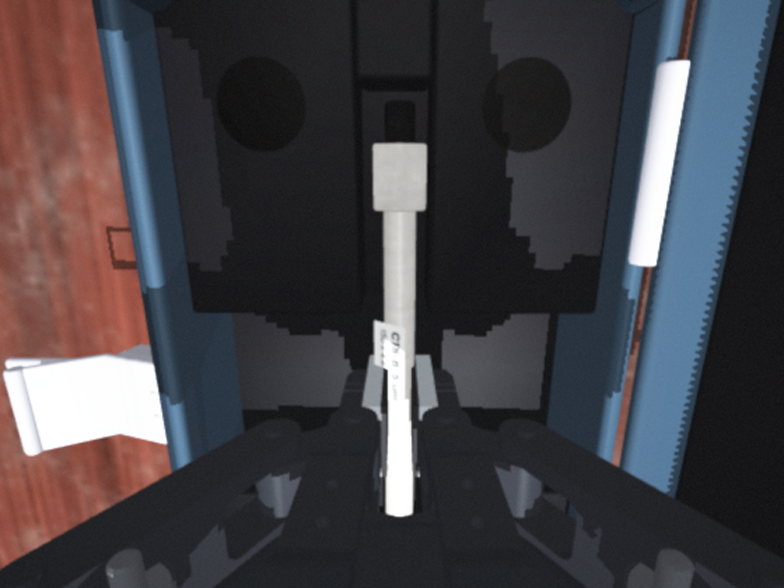

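```bash
python3 -m inch '2.5 0 0 0.2 0; 2.5 0 0 0.4 0; 0 0 0 0.4 0; 0 0 0 0.4 0; 0 0 0 0.4 0; 0 0 0 0.4 0; 0 0 0 2.5 0; 0 0 0 6 0'
python3 - <<'E'
from h import *
m,im=snap('wrist','y',k=1.4);s=r.read_state();print(s['tool_pos'],s['wrist_force'],s['finger_gap'],s['tcp_rot'])
m2,im=snap('side','y2',crop=(190,90,310,200),k=6)
E
```

```text
time: 22.75
tool_pos: [0.6206, 0.1823, 0.0817]
tcp_rot: [-0.706, 0.708, 0.013, -0.016]
wrist_force: [0.1, 0.4, -0.9]
finger_gap: 0.084
[0.62564923 0.18338623 0.08842109] [1.24080375 1.06452713 1.68629275] 0.08165764148353152 [ 0.70778242 -0.70611637 -0.01702487  0.01240472]
```

View pics/y2.png

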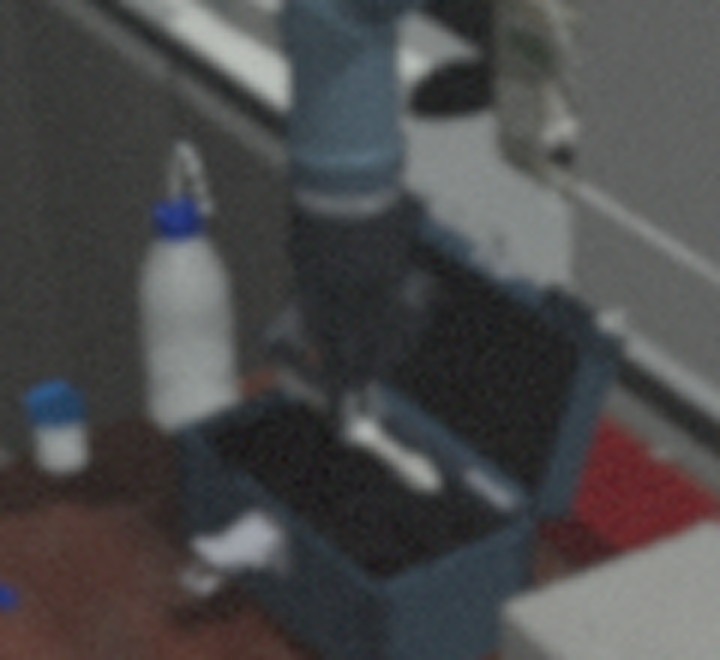

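```bash
python3 -m inch '0 0 0 3 0; 0 -2 0 5 0; 0 -7 0 5 0; 0 -12 0 5 0; 0 -16 -3 5 0; 0 -16.2 -8 5 0; 0 -16.2 -13 3 0; 0 -16.2 -14.3 0 0'; python3 -m inch '0 0 0 -4 0; 0 0 0 -7.5 0; 0 0 0 -9.5 0; 0 0 0 -10.5 0; 0 0 0 -11 0; 0 0 0 -11 0; 0 0 0 -11 0; 0 0 0 -11 0'
python3 - <<'E'
from h import *
m,im=snap('wrist','z',k=1.4);s=r.read_state();print(s['tool_pos'],s['wrist_force'],s['finger_gap'],s['tcp_rot'])
m2,im=snap('side','z2',crop=(190,90,330,210),k=5.5)
E
```

```text
time: 23.85
tool_pos: [0.4609, 0.0363, 0.0828]
tcp_rot: [0.707, -0.707, -0.014, 0.012]
wrist_force: [0.1, 0.9, -1.1]
finger_gap: 0.08
time: 24.85
tool_pos: [0.4612, 0.0401, -0.027]
tcp_rot: [0.707, -0.707, -0.015, 0.014]
wrist_force: [-0.1, 0.1, -1.3]
finger_gap: 0.083
[ 0.46107029  0.04004392 -0.02708523] [-0.59776806 -0.59804523 -0.7615276 ] 0.08604326327555872 [ 0.70714054 -0.70675963 -0.01529406  0.01446266]
```

View pics/z.png

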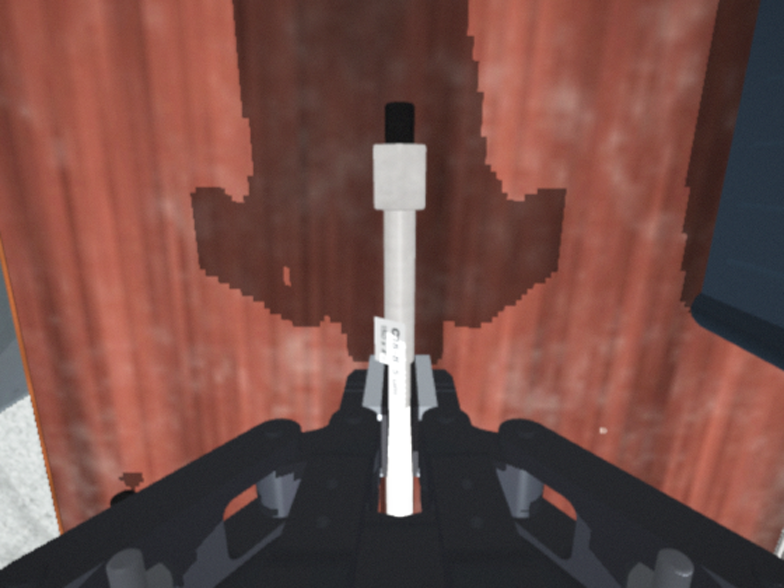

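View pics/z2.png

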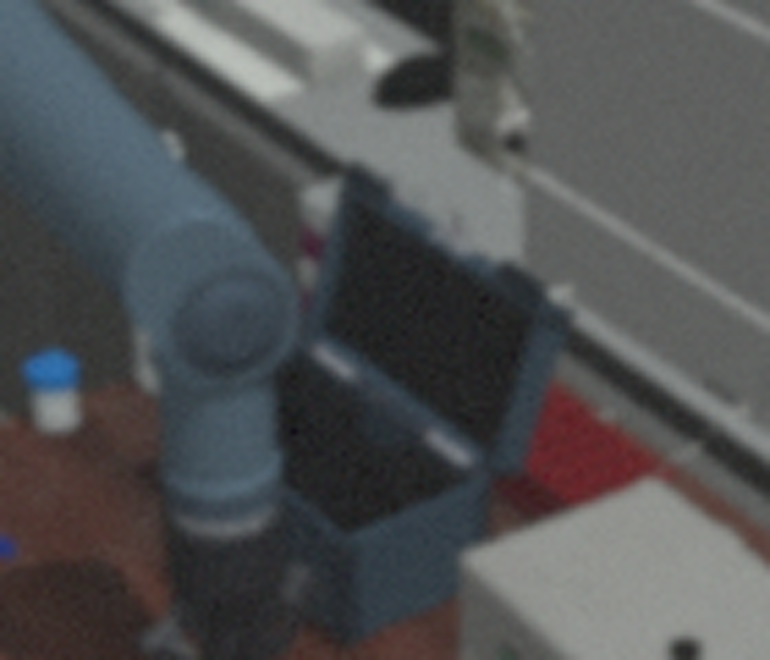

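```bash
python3 -m inch '0 0 0 -0.3 0; 0 0 0 -0.5 0; 0 0 0 -0.6 0; 0 0 0 -0.7 0; 0 0 0 -0.75 0; 0 0 0 -0.8 0; 0 0 0 -0.8 0; 0 0 0 -0.8 0'
```

```text
time: 25.95
tool_pos: [0.4605, 0.0398, -0.0354]
tcp_rot: [0.707, -0.707, -0.015, 0.015]
wrist_force: [-1.4, -0.2, 4.5]
finger_gap: 0.081
```

```bash
python3 -m inch '1.6 0 0 0 0; 2.5 0 0 0 0; 2.5 0 0 0 0; 3 0 0 3 0; 3 0 0 8 0; 4 0 -3 12 0; 4 1 -8 14 0; 4 1 -14 14 0'
python3 - <<'E'
from h import *
r.capture('top')
m,im=snap('wrist','A',k=1.4);s=r.read_state();print(s['tool_pos'],s['wrist_force'],s['finger_gap'])
import json;json.dump({k:np.array(v).tolist() for k,v in m.items()},open('A.json','w'))
E
```

```text
time: 26.95
tool_pos: [0.4739, -0.1003, 0.1068]
tcp_rot: [0.707, -0.707, -0.019, 0.014]
wrist_force: [0.8, 0.1, 0.1]
finger_gap: 0.467
[ 0.4703075  -0.10841402  0.10570423] [-0.35696031  0.52321716 -0.13678785] 0.4757989192153378
```

View pics/A.png

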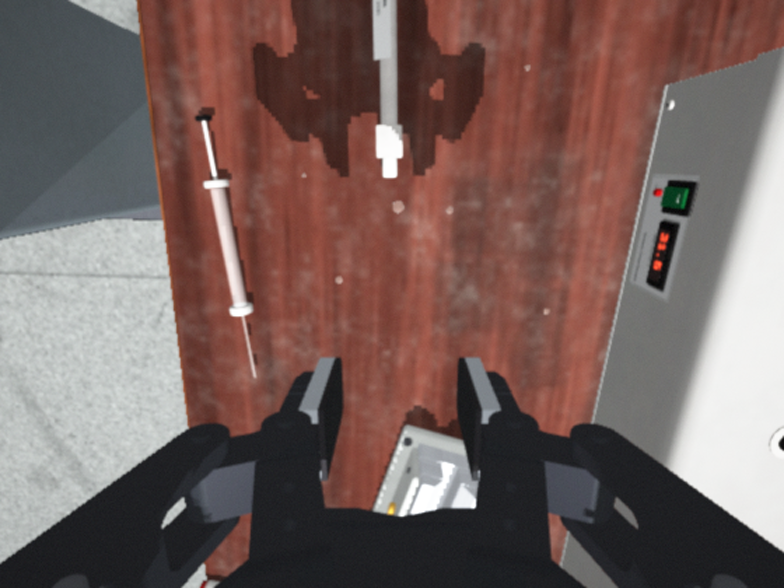

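```bash
python3 - <<'E'
from h import *
import json
m={k:np.array(v) for k,v in json.load(open('A.json')).items()}
print(plane(m,np.array([[389,141]])/1.4,.0125))
E
python3 -m inch '4 1 -5 2 0; 4 1 -10 4 0; 4 1 -15 5 0; 4 1 -18 5 0; 4 1 -21 5 0; 4 1 -21 5 0; 4 1 -21 5 0; 4 1 -21 5 0'
python3 - <<'E'
from h import *
m,im=snap('wrist','B',k=1.4);s=r.read_state();print(s['tool_pos'],s['wrist_force'],s['finger_gap'])
import json;json.dump({k:np.array(v).tolist() for k,v in m.items()},open('B.json','w'))
cv2.imwrite('pics/B2.png',cv2.resize(im[100:300,180:400],None,fx=3.4,fy=3,interpolation=cv2.INTER_CUBIC))
E
```

```text
[[ 0.46409024 -0.02833183  0.0125    ]]
time: 28.05
tool_pos: [0.4809, -0.3082, 0.1539]
tcp_rot: [0.707, -0.706, -0.016, 0.016]
wrist_force: [-0.1, -1.4, -0.1]
finger_gap: 0.473
[ 0.48096672 -0.30837222  0.1540553 ] [-0.70718557  0.13661412 -0.09005091] 0.4665298531435726
```

View pics/B.png

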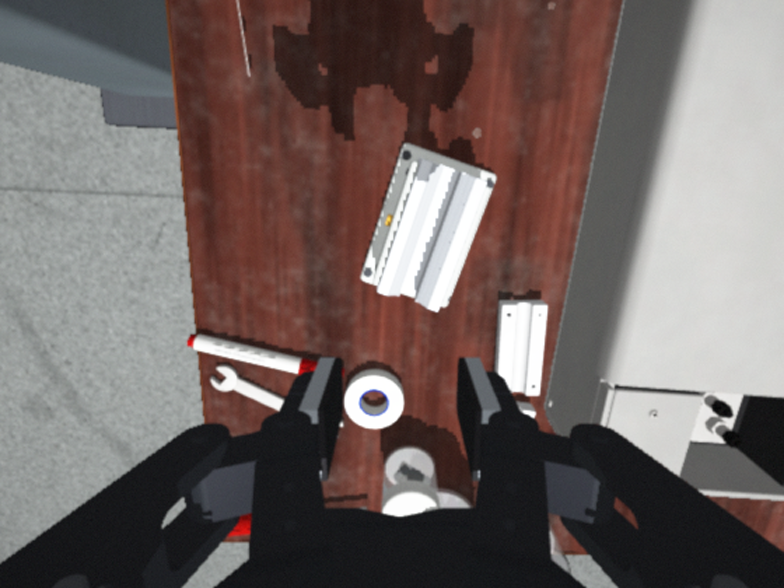

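Run:
```python
import cv2
im=cv2.imread('pics/B_raw.png'); cv2.imwrite('pics/B2.png',cv2.resize(im[95:230,245:365],None,fx=5,fy=4.4,interpolation=cv2.INTER_CUBIC)); cv2.imwrite('pics/B3.png',cv2.resize(im[95:230,245:365],None,fx=5,fy=5,interpolation=cv2.INTER_CUBIC)[0:600])
```

```text
(no output)
```

View pics/B2.png

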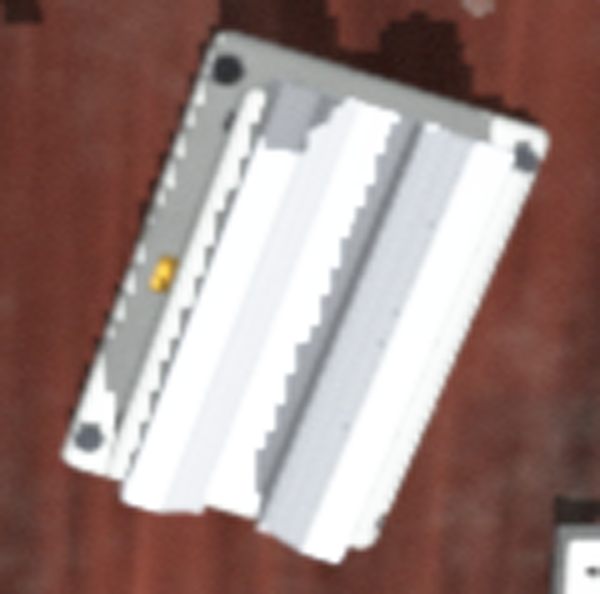

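Run:
```python
from h import *
import json
m={k:np.array(v) for k,v in json.load(open('B.json')).items()}
c=lambda L:np.array([[245+x/5,95+y/4.4] for x,y in L])
P=plane(m,c([(122,500),(340,562),(272,87),(508,147)]),.052)
print(P); d=lambda a,b:np.linalg.norm(P[a]-P[b])
print(d(0,1),d(2,3),d(0,2),d(1,3)); print('centre',P.mean(0))
v=(P[2]-P[0]+P[3]-P[1]);print('yaw of +y axis',np.arctan2(-v[0],v[1]))
Q=plane(m,c([(165,511),(305,551),(320,97),(475,136)]),.052);print(Q.mean(0),np.linalg.norm(Q[0]-Q[1]),np.linalg.norm(Q[2]-Q[3])); v=Q[2]+Q[3]-Q[0]-Q[1];print(np.arctan2(-v[0],v[1]),np.linalg.norm(v)/2)
# base corners z=.01 : far-left, far-right, near-left
B=plane(m,c([(218,32),(548,132),(65,460)]),.010);print(B,(B[1]+B[2])/2,np.linalg.norm(B[0]-B[1]),np.linalg.norm(B[0]-B[2]));v=B[0]-B[2];print(np.arctan2(-v[0],v[1]))
# channel inner edges at z .042: near (205,508),(258,525)?
S=plane(m,c([(205,508),(258,520)]),.042);print(S,np.linalg.norm(S[0]-S[1]))
```

```text
[[ 0.46771637 -0.31750015  0.052     ]
 [ 0.50858675 -0.32927653  0.052     ]
 [ 0.49046716 -0.23409356  0.052     ]
 [ 0.53135364 -0.24340639  0.052     ]]
0.04253317802109492 0.04193367393533982 0.08645378932736313 0.08883699792668108
centre [ 0.49953098 -0.28106916  0.052     ]
yaw of +y axis -0.2626816247224692
[ 0.50045904 -0.28095888  0.052     ] 0.02733313818482927 0.027524572294180247
-0.2682566845410218 0.08789148947606086
[[ 0.48121365 -0.22261214  0.01      ]
 [ 0.54671457 -0.24074128  0.01      ]
 [ 0.45387288 -0.32013355  0.01      ]] [ 0.50029372 -0.28043742  0.01      ] 0.0679634948241609 0.10128150451722216
-0.27333934281667566
[[ 0.48315025 -0.32143667  0.042     ]
 [ 0.49336769 -0.32368649  0.042     ]] 0.010462215443104429
```

```bash
python3 - <<'E'
from h import *
import json
m={k:np.array(v) for k,v in json.load(open('B.json')).items()}
print('tape',plane(m,np.array([[374,400],[345,400],[404,400]])/1.4,.013))
print('jar top',plane(m,np.array([[410,495],[383,490],[438,490]])/1.4,.058),'jar base?',plane(m,np.array([[410,470]])/1.4,.03))
E
python3 - <<'E'
import sys; sys.path.insert(0,'.')
from h import *
im=cv2.imread('pics/a_top.png'); m=r.camera_model('top')
print(plane(m,[[369,247],[388,239],[402,231],[403,212]],.05))
E
```

```text
tape [[ 0.46643478 -0.41868477  0.013     ]
 [ 0.44318363 -0.41973205  0.013     ]
 [ 0.49048624 -0.41760145  0.013     ]]
jar top [[ 0.49701685 -0.47056242  0.058     ]
 [ 0.47691909 -0.46704848  0.058     ]
 [ 0.5173936  -0.46522097  0.058     ]] jar base? [[ 0.4976443 -0.470347   0.03     ]]
[[ 0.45808461 -0.41066646  0.05      ]
 [ 0.4918632  -0.48634605  0.05      ]
 [ 0.52534832 -0.5426573   0.05      ]
 [ 0.60245621 -0.54874626  0.05      ]]
```

```bash
python3 -m inch '4 -0.3 6 0 0; 4 -0.6 12 0 0; 4 -1.2 18 0 0; 4 -1.6 23.5 -1 0; 4 -1.6 27 -4 0; 4 -1.6 28.1 -8 0; 4 -1.6 28.1 -12 0; 4 -1.6 28.1 -13.5 0'
python3 - <<'E'
from h import *
r.capture('top')
m,im=snap('wrist','C',k=1.4);s=r.read_state();print(s['tool_pos'],s['wrist_force'],s['finger_gap'],r.read_state()['joint_positions'])
import json;json.dump({k:np.array(v).tolist() for k,v in m.items()},open('C.json','w'))
E
```

```text
time: 29.1
tool_pos: [0.4623, -0.0282, 0.0175]
tcp_rot: [-0.707, 0.707, 0.014, -0.017]
wrist_force: [0.3, -0.2, 0.2]
finger_gap: 0.468
[ 0.46310111 -0.02907835  0.01838211] [-0.36177927 -0.88072729  0.24945295] 0.47039702681948814 [-0.64644796  0.3605355   0.70031433  2.18835816 -0.35608381  0.70757687
  0.33986538]
```

View pics/C.png

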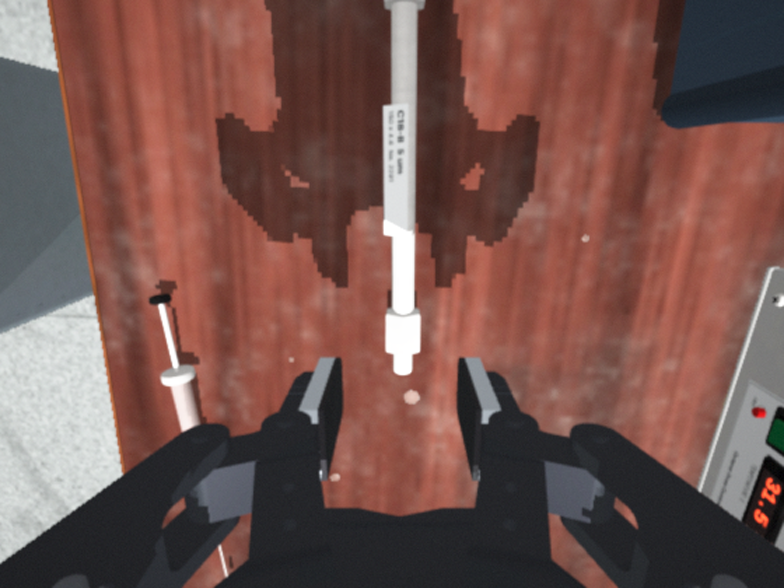

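Run:
```python
from h import *
import json
m={k:np.array(v) for k,v in json.load(open('C.json')).items()};s=r.read_state();T=rot(s['tcp_rot'])
P=plane(m,np.array([[403,331],[403,310],[403,352]])/1.4,[.0165]*3);print('nut',P,T.inv().apply(P-s['tool_pos'])*1000)
Q=plane(m,np.array([[404,60],[402.5,300]])/1.4,.0133);print(Q,np.arctan2(-(Q[0]-Q[1])[0],(Q[0]-Q[1])[1]))
print(T.as_matrix()[:,0])
```

```text
nut [[ 0.46440091 -0.02591806  0.0165    ]
 [ 0.46396281 -0.01643782  0.0165    ]
 [ 0.46485172 -0.03567324  0.0165    ]] [[ 1.43835641  1.87579635  3.10351309]
 [ 1.40199382  1.87044057 12.59379985]
 [ 1.47577355  1.88130746 -6.66200251]]
[[ 0.45990844  0.07950837  0.0133    ]
 [ 0.46359978 -0.01299966  0.0133    ]] 0.039881819160304484
[ 0.9990985   0.04233493 -0.00315351]
```

```bash
python3 -m inch '4 0.1 0.15 -2 0; 4 0.1 0.15 -4 0; 4 0.1 0.15 -5.4 0; 4 0.1 0.15 -5.4 0; 0 0.1 0.15 -5.4 0; 0 0.1 0.15 -5.4 0; 0 0.1 0.15 -5.4 0; 0 0.1 0.15 -5.4 0'; python3 -m inch '0 0 0 0.5 0; 0 0 0 1.5 0; 0 0 0 3 0; 0 0 0 4 0; 0 0 0 5 0; 0 0 0 6 0; 0 0 0 6 0; 0 0 0 6 0'
python3 - <<'E'
from h import *
r.capture('top')
m,im=snap('wrist','D',k=1.4);s=r.read_state();print(s['tool_pos'],s['wrist_force'],s['torque'],s['finger_gap'])
m2,im=snap('side','D2',crop=(190,140,330,260),k=5.5)
E
```

```text
time: 30.2
tool_pos: [0.4664, -0.0277, -0.0336]
tcp_rot: [0.707, -0.707, -0.015, 0.014]
wrist_force: [-1.6, -0.9, 6.5]
finger_gap: 0.153
time: 31.2
tool_pos: [0.4653, -0.0276, 0.0253]
tcp_rot: [0.707, -0.707, -0.015, 0.015]
wrist_force: [0.3, -0.9, -1.3]
finger_gap: 0.15
[ 0.46497413 -0.02766325  0.02495947] [ 1.39625204 -0.03141287 -0.19610616] [-0.13524343 -0.03251085  0.01583038] 0.15171773449947984
```

View pics/D.png

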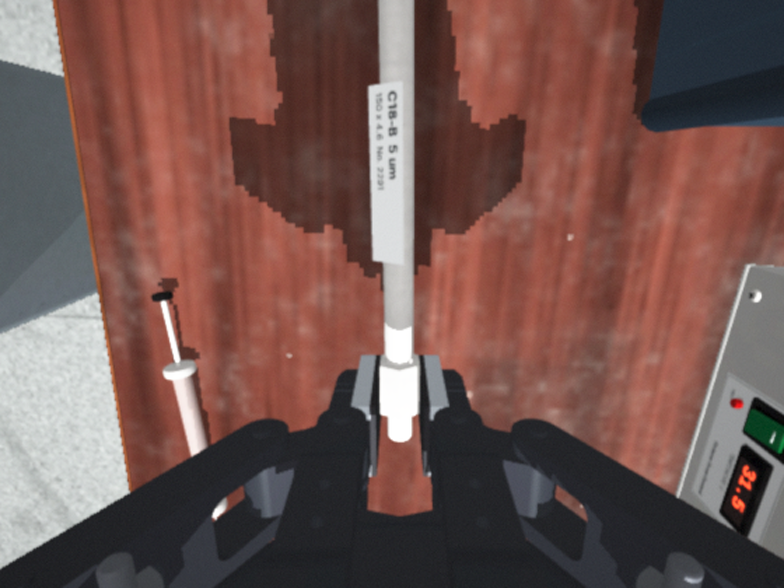

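View pics/D2.png

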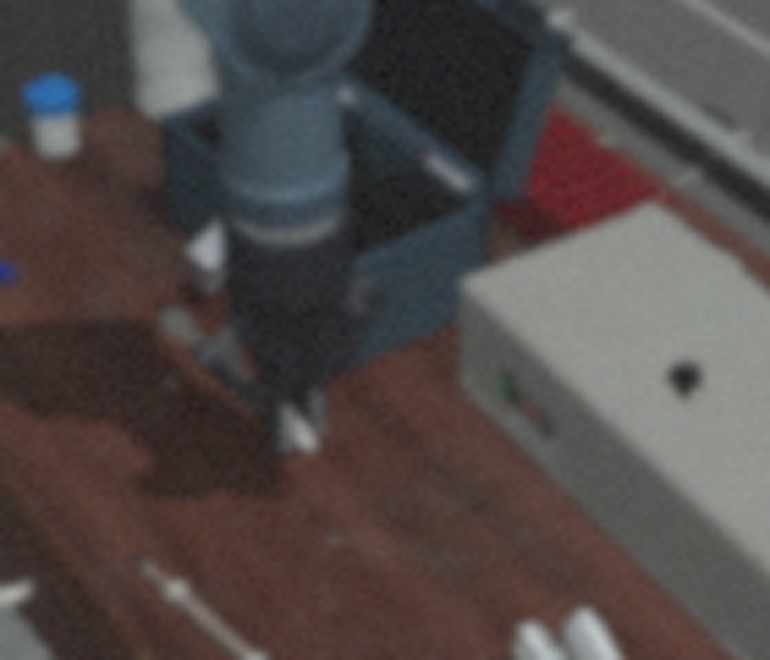

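Run:
```python
from h import *
m=r.camera_model('wrist');s=r.read_state();T=rot(s['tcp_rot'])
z0=s['tool_pos'][2]+.037+.007
P=plane(m,np.array([[399,361],[399,416]])/1.4,z0+.0075);print('nut',P,T.inv().apply(P-s['tool_pos'])*1000)
for row,col in ((300,397.5),(240,397),(100,396.5),(20,396.5)):
  pass
# tube width test: edges near & far
import cv2
im=cv2.imread('pics/D_raw.png').astype(int)
for row in (5,30,50,200,215,225):
  g=im[row,240:330]; sat=g.max(1)-g.min(1); w=np.where(sat<40)[0]; print(row, 240+w.min(),240+w.max(),len(w))
```

```text
nut [[ 0.46533997 -0.01520695  0.0764501 ]
 [ 0.46616022 -0.03460083  0.0764501 ]] [[  0.81591287 -51.50358181  12.47642676]
 [  0.82069499 -51.49942414  -6.9347877 ]]
5 240 317 78
30 240 323 70
50 247 321 67
200 272 295 24
215 274 295 22
225 274 295 22
```

```bash
python3 -m inch '0 0 0 3 0; 0 0 -4 5 0; 0 0.3 -9.5 5 -0.08; 0 0.6 -15 5 -0.16; 0 0.9 -20.5 5 -0.24; 0 1.2 -26 5 -0.31; 0 1.5 -30.5 5 -0.31; 0 1.55 -32.2 5 -0.31'
python3 - <<'E'
from h import *
r.capture('top');r.capture('top')
m,im=snap('wrist','E',k=1.4);s=r.read_state();print(s['tool_pos'],s['wrist_force'],s['torque'],s['finger_gap'],rot(s['tcp_rot']).as_matrix()[:,0])
import json;json.dump({k:np.array(v).tolist() for k,v in m.items()},open('E.json','w'))
m2,im=snap('side','E2',crop=(230,200,340,300),k=6)
E
```

```text
time: 32.35
tool_pos: [0.4796, -0.3535, 0.0752]
tcp_rot: [-0.7, 0.701, -0.096, 0.096]
wrist_force: [-0.3, 1.3, -2.4]
finger_gap: 0.15
[ 0.4804253  -0.34934755  0.07475471] [-0.06542366  0.20844282 -1.83717772] [-0.04192404  0.09125481  0.01096133] 0.15400012832623586 [ 0.96403098 -0.2657855  -0.00152812]
```

View pics/E.png

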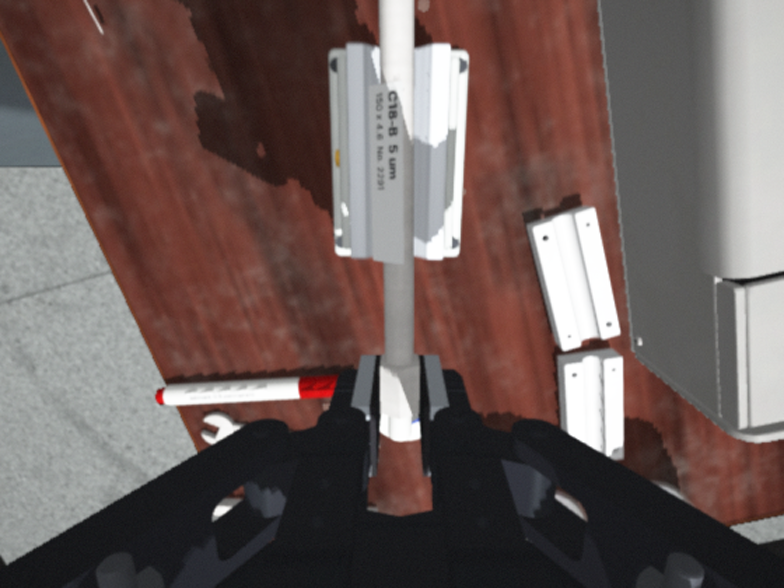

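View pics/E2.png

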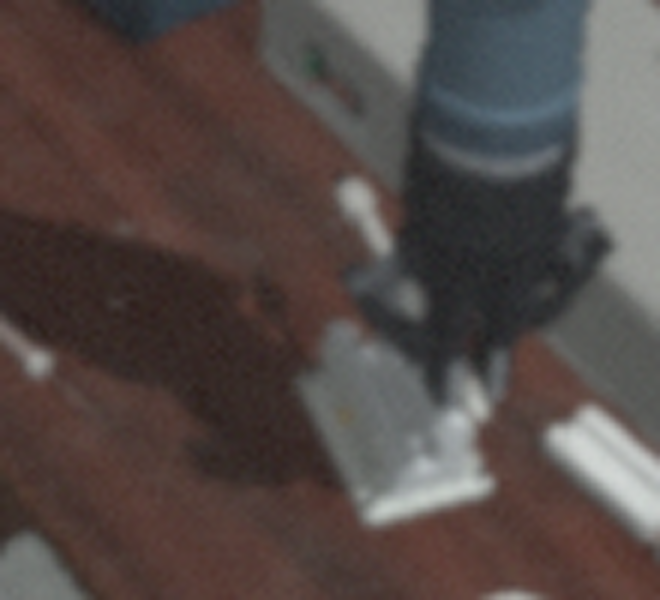

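Run:
```python
from h import *
import json
m={k:np.array(v) for k,v in json.load(open('E.json')).items()};s=r.read_state();T=rot(s['tcp_rot'])
im=cv2.imread('pics/E_raw.png'); cv2.imwrite('pics/E3.png',cv2.resize(im[20:200,225:345],None,fx=5,fy=3.3,interpolation=cv2.INTER_CUBIC))
P=plane(m,np.array([[348,262],[443,259],[347,43],[451,43]])/1.4,.052);print(P.mean(0),T.inv().apply(P-s['tool_pos'])*1000)
z=s['tool_pos'][2]+.044
Q=plane(m,np.array([[398,300],[397.5,20]])/1.4,z+.0);print('tube',T.inv().apply(Q-s['tool_pos'])*1000)
```

```text
[ 0.49988633 -0.28080205  0.052     ] [[-22.25153732  22.67570635  24.11519949]
 [ 21.59720029  22.59940922  25.35796737]
 [-19.33072989  22.85149678 114.38212505]
 [ 22.70805595  22.77558894 114.19742155]]
tube [[  0.99714836 -43.94952575  26.13965353]
 [  1.24498574 -43.79285148 104.48038728]]
```

View pics/E3.png

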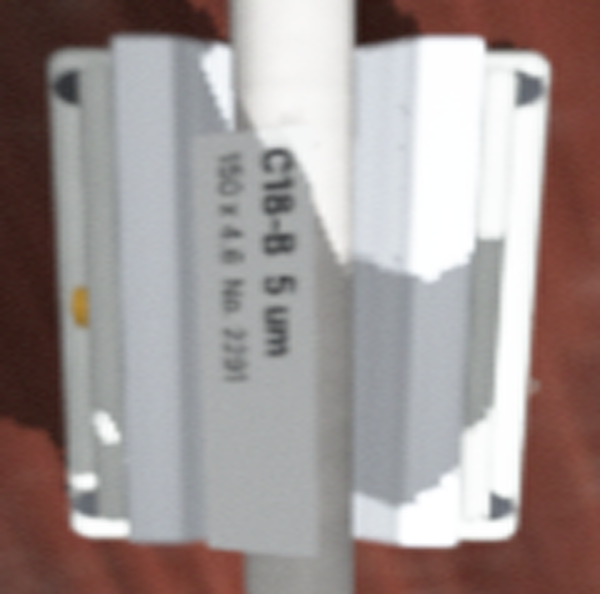

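```bash
python3 -m inch '0 -0.05 -0.1 -2 0; 0 -0.05 -0.1 -4 0; 0 -0.05 -0.1 -5 0; 0 -0.05 -0.1 -5.8 0; 0 -0.05 -0.1 -6.4 0; 0 -0.05 -0.1 -7 0; 0 -0.05 -0.1 -7.5 0; 0 -0.05 -0.1 -7.5 0'
python3 - <<'E'
from h import *
m,im=snap('wrist','F',k=1.4);s=r.read_state();print(s['tool_pos'],s['wrist_force'],s['torque'],s['finger_gap'])
m2,im=snap('side','F2',crop=(230,200,340,300),k=6)
E
```

```text
time: 33.55
tool_pos: [0.4803, -0.3506, 0.0001]
tcp_rot: [0.701, -0.701, 0.095, -0.094]
wrist_force: [-1.4, -0.3, -1.7]
finger_gap: 0.15
[ 4.80394348e-01 -3.50681002e-01  3.03119469e-04] [-0.94956051 -0.02001792 -0.97015307] [-0.06515273  0.13026688  0.03697573] 0.14893338543814624
```

View pics/F.png

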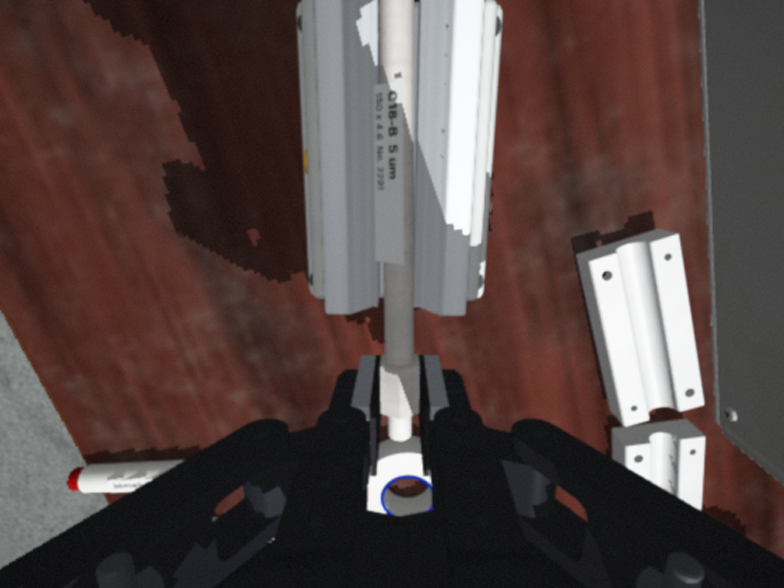

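View pics/F2.png

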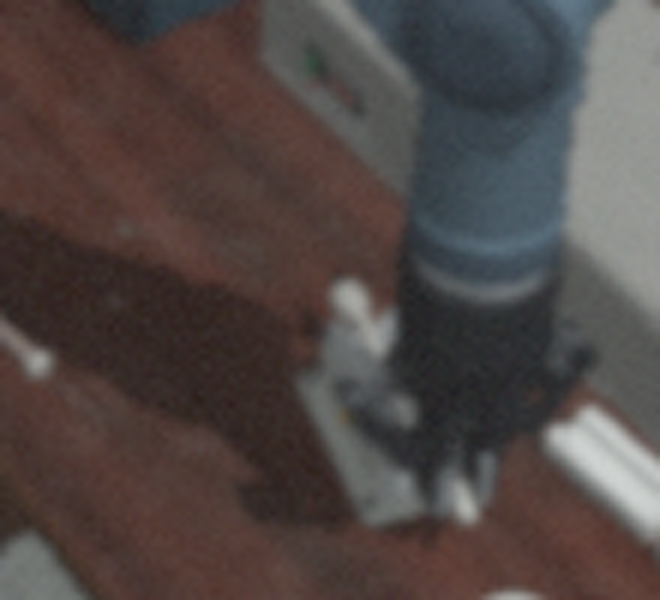

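```bash
python3 -m inch '0 -0.05 0 -0.3 0; 0 -0.05 0 -0.6 0; 0 -0.05 0 -0.9 0; 0 -0.05 0 -1.1 0; 0 -0.05 0 -1.25 0; 0 -0.05 0 -1.35 0; 0 -0.05 0 -1.4 0; 0 -0.05 0 -1.4 0'
python3 - <<'E'
from h import *
m,im=snap('wrist','G',k=1.4);s=r.read_state();print(s['tool_pos'],s['wrist_force'],s['torque'],s['finger_gap'])
m2,im=snap('side','G2',crop=(230,200,340,300),k=6)
E
```

```text
time: 34.65
tool_pos: [0.4802, -0.3507, -0.0126]
tcp_rot: [0.701, -0.7, 0.094, -0.095]
wrist_force: [-2.1, 1.5, 6.1]
finger_gap: 0.152
[ 0.48016045 -0.35073172 -0.01255529] [-1.45656404  2.83325454  5.92945258] [0.50804698 0.35517494 0.06252105] 0.15187757389281048
```

View pics/G.png

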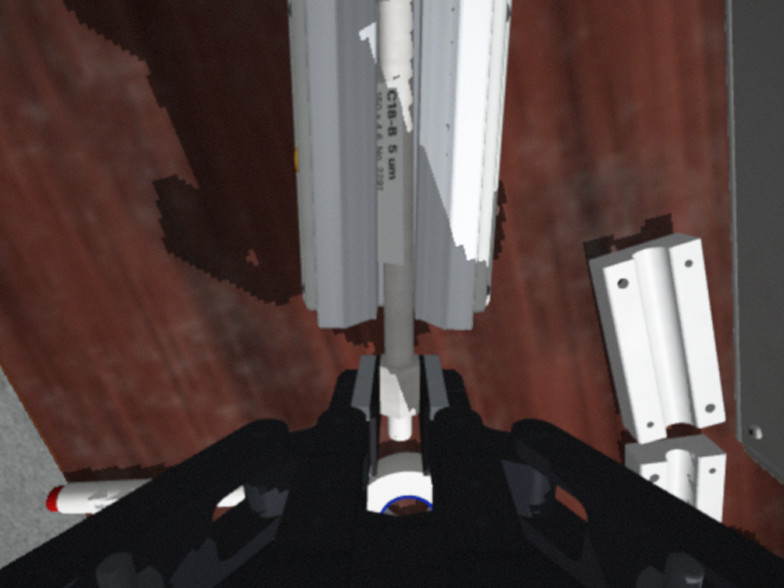

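View pics/G2.png

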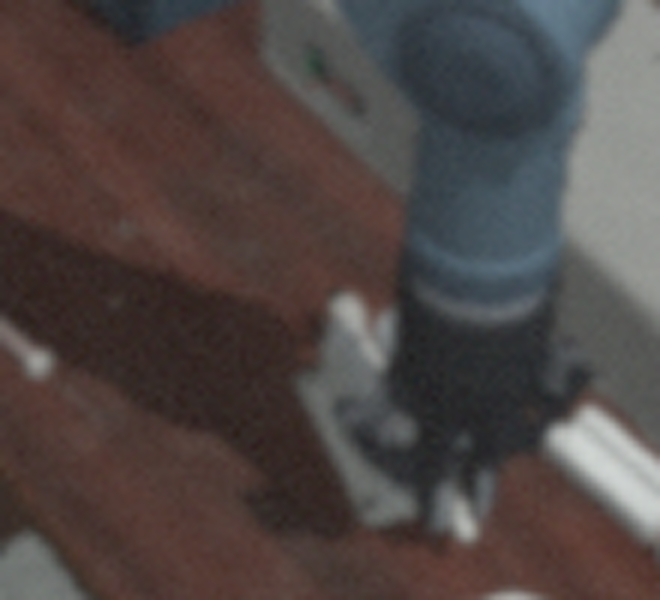

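```bash
python3 -m inch '0 0 0 -0.1 0; 0 0 0 -0.1 0; 1.8 0 0 -0.1 0; 2.5 0 0 0 0; 3 0 0 0.1 0; 3 0 0 2 0; 3 0 0 6 0; 3 0 0 10 0'
python3 - <<'E'
from h import *
r.capture('top')
m,im=snap('wrist','H',k=1.4);s=r.read_state();print(s['tool_pos'],s['wrist_force'],s['torque'],s['finger_gap'])
import json;json.dump({k:np.array(v).tolist() for k,v in m.items()},open('H.json','w'))
m2,im=snap('side','H2',crop=(230,200,340,300),k=6)
E
```

```text
time: 35.75
tool_pos: [0.4799, -0.3509, 0.0884]
tcp_rot: [-0.701, 0.701, -0.095, 0.095]
wrist_force: [-0.2, -0.8, 0.8]
finger_gap: 0.354
[ 0.48337782 -0.35421459  0.09249232] [ 0.54909915 -0.25222746  0.01099026] [-0.03637009  0.02432659 -0.04385834] 0.3524612725681002
```

View pics/H.png

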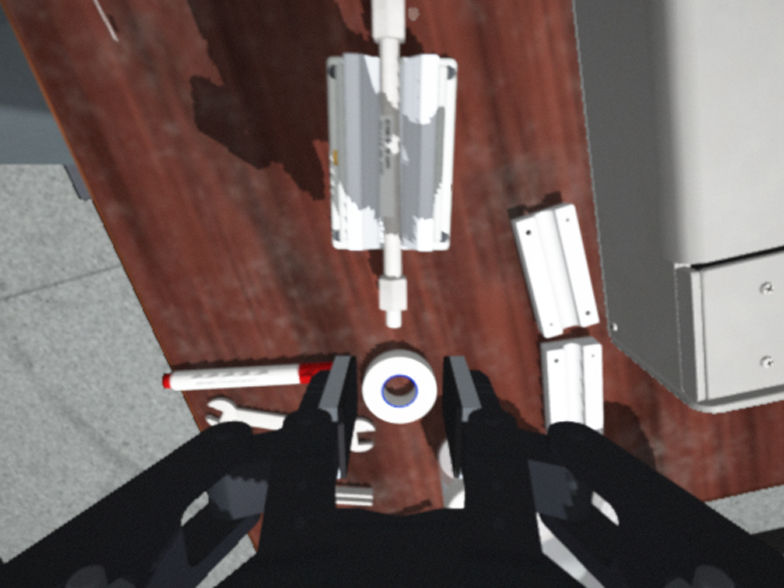

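View pics/H2.png

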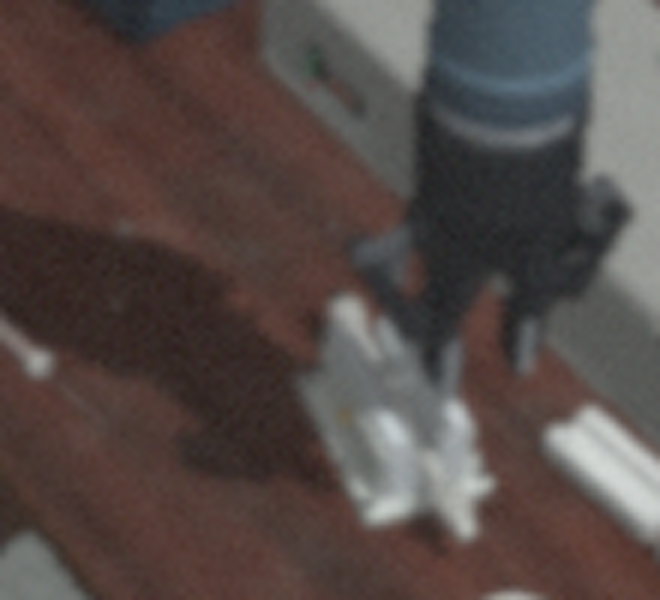

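Run:
```python
from h import *
r.capture('top')
m,im=snap('wrist','I',k=1.4)
import json;json.dump({k:np.array(v).tolist() for k,v in m.items()},open('I.json','w'))
cv2.imwrite('pics/I2.png',cv2.resize(im[0:240,220:340],None,fx=4,fy=2.5,interpolation=cv2.INTER_CUBIC))
```

```text
(no output)
```

View pics/I2.png

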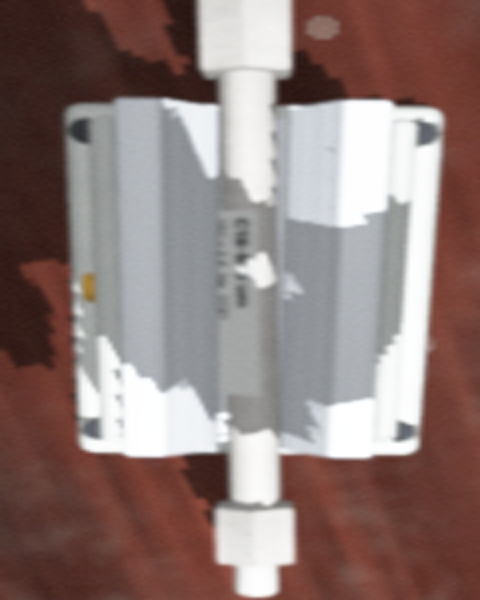

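Run:
```python
from h import *
import json
m={k:np.array(v) for k,v in json.load(open('I.json')).items()};s=r.read_state();T=rot(s['tcp_rot'])
for z in (.030,.0385,.045,.05,.06):
  P=plane(m,[[283.7,202],[281,30],[220+215/4,215],[220+296/4,215],[220+197/4,25],[220+292/4,25]],z); L=T.inv().apply(P-s['tool_pos'])*1000
  print(z,'inner dist',np.linalg.norm(P[0]-P[1]),'nut widths',np.linalg.norm(P[2]-P[3]),np.linalg.norm(P[4]-P[5]),'mid',(P[0]+P[1])[:2]/2)
B=plane(m,[[283,182],[281,39.5]],.052);print('block ends',np.linalg.norm(B[0]-B[1]),B)
P=plane(m,[[283.7,202],[281,30]],.0385);print(P)
```

```text
0.03 inner dist 0.11804320826400676 nut widths 0.015766453224163604 0.01570915941305418 mid [ 0.4984086  -0.28533425]
0.0385 inner dist 0.11381591105533152 nut widths 0.015201833838725155 0.01514659180146472 mid [ 0.49848537 -0.28523407]
0.045 inner dist 0.1105832720134035 nut widths 0.014770066073389774 0.014716393039661118 mid [ 0.49854408 -0.28515746]
0.05 inner dist 0.1080966265965357 nut widths 0.014437937023131859 0.014385470915196685 mid [ 0.49858923 -0.28509853]
0.06 inner dist 0.10312333576280017 nut widths 0.013773678922615891 0.013723626666267934 mid [ 0.49867955 -0.28498067]
block ends 0.08778857069344945 [[ 0.4884607  -0.323128    0.052     ]
 [ 0.51067679 -0.23819698  0.052     ]]
[[ 0.4841932  -0.34031809  0.0385    ]
 [ 0.51277754 -0.23015005  0.0385    ]]
```

```bash
python3 -m inch '4 0 0 5 0; 4 0 5 9 0; 4 0.5 11 11 0.05; 4 1 17 11 0.1; 4 1.5 23 11 0.15; 4 2 29 11 0.2; 4 2 35 11 0.25; 4 2 41 11 0.31'
python3 - <<'E'
from h import *
r.capture('top');r.capture('top')
m,im=snap('wrist','J',k=1.4)
import json;json.dump({k:np.array(v).tolist() for k,v in m.items()},open('J.json','w'))
print(r.read_state()['tool_pos'])
m2,im=snap('side','J2',crop=(150,80,350,300),k=2.7)
E
```

```text
time: 37.0
tool_pos: [0.4986, 0.0612, 0.1953]
tcp_rot: [-0.707, 0.707, 0.015, -0.016]
wrist_force: [1.3, -0.1, 0.7]
finger_gap: 0.466
[0.49841283 0.06408695 0.19489878]
```

View pics/J.png

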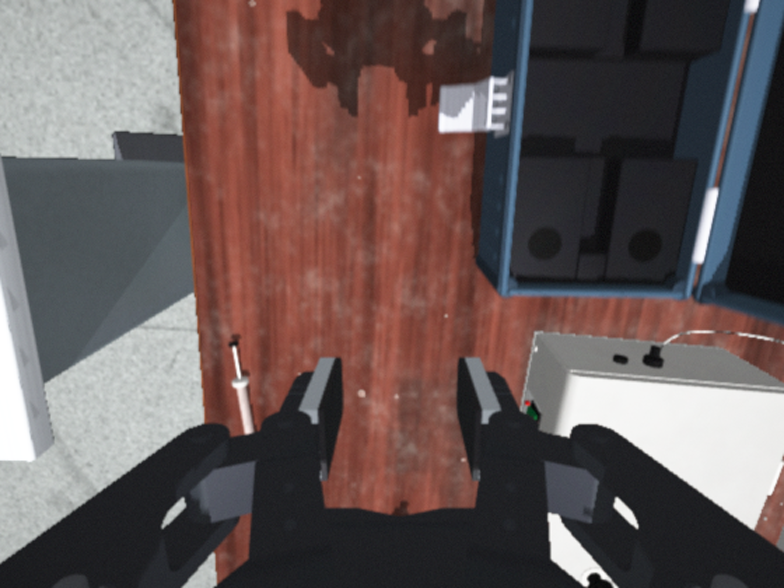

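View pics/J2.png

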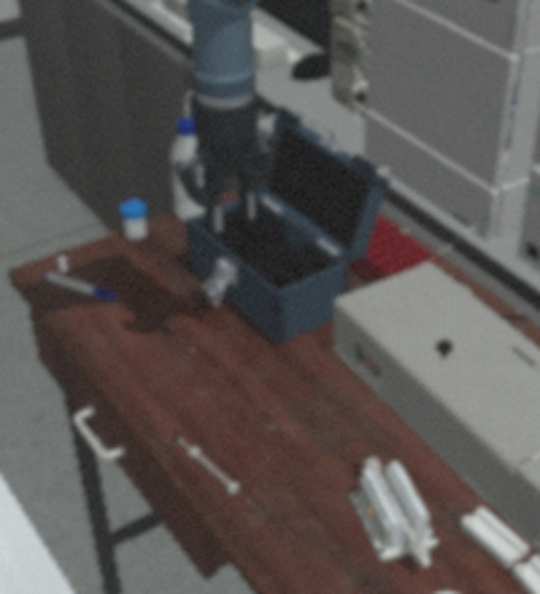

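Run:
```python
from h import *
import json
m={k:np.array(v) for k,v in json.load(open('J.json')).items()}
im=cv2.imread('pics/J_raw.png'); cv2.imwrite('pics/J3.png',cv2.resize(im[40:110,300:390],None,fx=8,fy=8,interpolation=cv2.INTER_CUBIC))
for z in (.04,.06,.08,.09,.1,.11,.12):
  P=plane(m,np.array([[440,86],[441,133]])/1.4,z); print(z,P[:,:2].ravel(),np.linalg.norm(P[0]-P[1]))
```

```text
0.04 [0.5193986  0.19336162 0.52261817 0.16320097] 0.030332008542357958
0.06 [0.51796901 0.19013697 0.52099592 0.16178118] 0.028516885215648814
0.08 [0.51653942 0.18691231 0.51937366 0.1603614 ] 0.02670176188893972
0.09 [0.51582462 0.18529999 0.51856254 0.15965151] 0.02579420022558515
0.1 [0.51510983 0.18368766 0.51775141 0.15894162] 0.024886638562230605
0.11 [0.51439503 0.18207534 0.51694028 0.15823172] 0.02397907689887606
0.12 [0.51368024 0.18046301 0.51612916 0.15752183] 0.02307151523552146
```

View pics/J3.png

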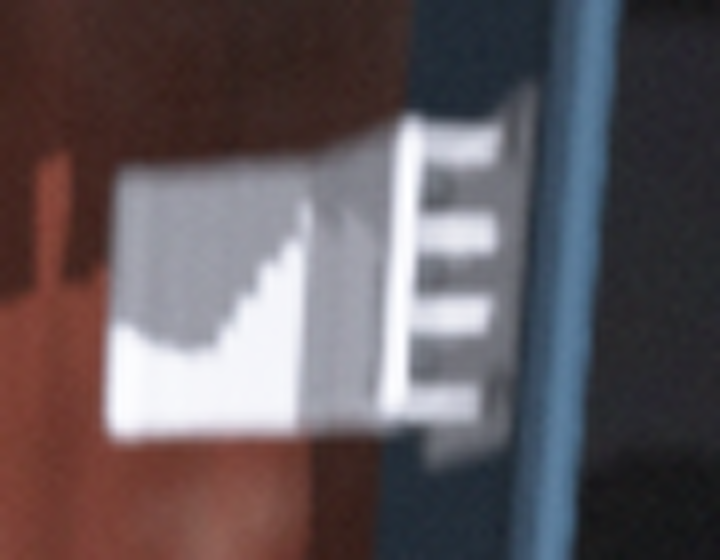

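Run:
```python
from h import *
m=r.camera_model('wrist'); s=r.read_state(); T=rot(s['tcp_rot']); C=rot(m['orientation'])
off=T.inv().apply(m['eye']-s['tool_pos']); rel=T.inv()*C
print(off)
def cam(p,yaw): 
    # tool x at angle yaw in the plane, tool y=-z
    x=np.array([np.cos(yaw),np.sin(yaw),0]);y=np.array([0,0,-1.]);z=np.cross(x,y)
    Tm=R.from_matrix(np.c_[x,y,z]); q=(Tm*rel).as_quat(); return dict(mtx=m['mtx'],eye=np.array(p)+Tm.apply(off),orientation=np.array([q[3],q[0],q[1],q[2]]))
for nm,p,yaw,px in (('t',[.6260,.2727,.1745],1.6125,[[203,100],[262,100]]),('w',[.6237,.1845,.0648],.0425,[[107,398],[95,330]]),('x',[.6232,.1829,.0230],.0425,[[32,450],[10,368]])):
    mm=cam(p,yaw)
    for z in (.05,.06,.07,.08,.09,.1,.11):
        P=plane(mm,np.array(px)/1.4,z); print(nm,z,np.round(P[:,:2].ravel(),4),round(np.linalg.norm(P[0]-P[1]),4))
```

```text
[ 0.00083156 -0.17919735  0.07112628]
t 0.05 [0.5212 0.1459 0.5196 0.1829] 0.037
t 0.06 [0.5223 0.15   0.5208 0.1858] 0.0358
t 0.07 [0.5234 0.1541 0.5219 0.1886] 0.0346
t 0.08 [0.5245 0.1582 0.5231 0.1915] 0.0334
t 0.09 [0.5256 0.1623 0.5243 0.1944] 0.0322
t 0.1 [0.5267 0.1664 0.5254 0.1973] 0.0309
t 0.11 [0.5278 0.1705 0.5266 0.2002] 0.0297
w 0.05 [0.4843 0.1409 0.4838 0.1762] 0.0352
w 0.06 [0.4914 0.1468 0.4909 0.1803] 0.0334
w 0.07 [0.4985 0.1527 0.498  0.1844] 0.0316
w 0.08 [0.5055 0.1587 0.5051 0.1885] 0.0298
w 0.09 [0.5126 0.1646 0.5122 0.1925] 0.028
w 0.1 [0.5197 0.1705 0.5193 0.1966] 0.0262
w 0.11 [0.5267 0.1764 0.5264 0.2007] 0.0243
x 0.05 [0.4804 0.1396 0.479  0.1751] 0.0355
x 0.06 [0.4897 0.1471 0.4883 0.1803] 0.0332
x 0.07 [0.4989 0.1546 0.4976 0.1855] 0.0309
x 0.08 [0.5081 0.1621 0.507  0.1906] 0.0285
x 0.09 [0.5174 0.1697 0.5163 0.1958] 0.0262
x 0.1 [0.5266 0.1772 0.5256 0.201 ] 0.0239
x 0.11 [0.5358 0.1847 0.535  0.2062] 0.0215
```

```bash
python3 -m inch '5 -0.5 2 -1 0.18; 5 -1 4 -2 0.36; 5 -1.5 6 -3 0.54; 5 -2 8 -4 0.72; 5 -2 10 -6 0.9; 5 -2 12 -8 1.08; 5 -2 12 -10 1.26; 5 -2 12 -11 1.44'; python3 -m inch '5 0 0 -2 0.13; 5 0 0 -5 0.13; 5 0 0 -8 0.13; 5 0 0 -9.2 0.13; 5 0 0 -9.2 0.13; 5 0 0 -9.2 0.13; 5 0 0 -9.2 0.13; 5 0 0 -9.2 0.13'
python3 - <<'E'
from h import *
m,im=snap('wrist','K',crop=(160,200,420,400),k=3);s=r.read_state();print(s['tool_pos'],s['wrist_force'],s['finger_gap'],rot(s['tcp_rot']).as_matrix()[:,0])
import json;json.dump({k:np.array(v).tolist() for k,v in m.items()},open('K.json','w'))
E
```

```text
time: 38.2
tool_pos: [0.4791, 0.1763, 0.0844]
tcp_rot: [-0.521, 0.521, 0.476, -0.48]
wrist_force: [0.5, -0.4, 0.4]
finger_gap: 0.588
time: 39.2
tool_pos: [0.4806, 0.1798, -0.0048]
tcp_rot: [-0.489, 0.49, 0.511, -0.51]
wrist_force: [0.6, -0.7, 0.4]
finger_gap: 0.587
[ 0.48047938  0.17971895 -0.00498557] [-0.46196889  0.68915404 -0.15861406] 0.58548002278391 [-4.14194308e-02  9.99141603e-01  6.98081053e-04]
```

View pics/K.png

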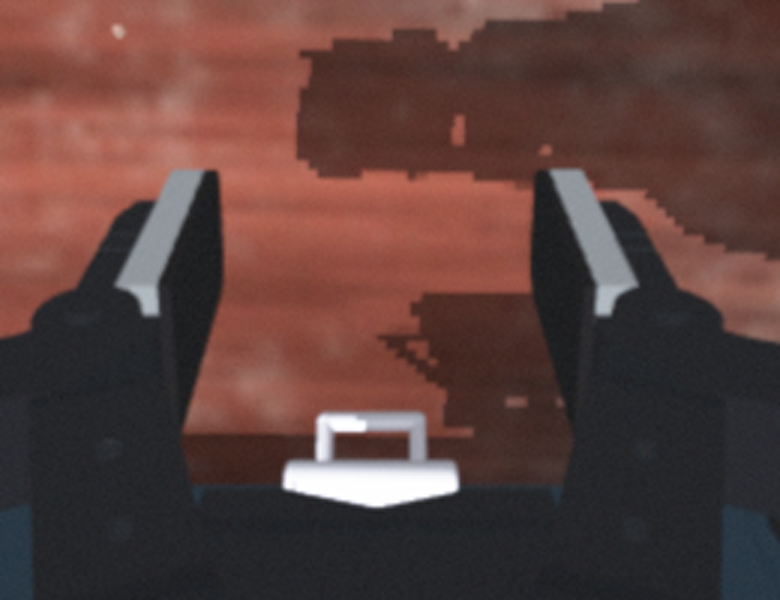

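Run:
```python
from h import *
import json
m={k:np.array(v) for k,v in json.load(open('K.json')).items()}
for z in (.03,.04,.045,.05,.055,.06,.07,.08):
  P=plane(m,[[160+284/3,200+462/3],[160+459/3,200+462/3]],z); print(z,P[0][0],P[:,1].mean(),np.linalg.norm(P[0]-P[1]))
```

```text
0.03 0.5332332921514747 0.17996639385286944 0.031794912116886384
0.04 0.5246043101999085 0.17963059437319684 0.029591325238026437
0.045 0.5202898192241254 0.1794626946333605 0.02848953179859644
0.05 0.5159753282483424 0.17929479489352418 0.027387738359166473
0.055 0.5116608372725593 0.17912689515368785 0.026285944919736477
0.06 0.5073463462967762 0.17895899541385155 0.025184151480306533
0.07 0.49871736434521013 0.1786231959341789 0.022980564601446568
0.08 0.49008838239364394 0.17828739645450625 0.020776977722586597
```

```bash
python3 -m inch '5 1.3 0 0.65 0; 5 2.6 0 0.65 0; 5 3.85 0 0.65 0; 5 3.85 0 0.65 0; 1 3.85 0 0.65 0; 1 3.85 0 0.65 0; 1 3.85 0 0.65 0; 1 3.85 0 0.65 0'; python3 -m inch '1 -0.5 0 0.85 0; 1 -0.83 0 2.0 0; 1 -0.8 0 3.2 0; 1 -0.4 0 4.35 0; 1 0.3 0 5.3 0; 1 0.9 0 5.8 0; 1 1.4 0 6.1 0; 1 1.9 0 6.25 0'
python3 - <<'E'
from h import *
m,im=snap('wrist','L',crop=(160,200,420,400),k=3);s=r.read_state();print(s['tool_pos'],s['wrist_force'],s['finger_gap'])
E
```

```text
time: 40.25
tool_pos: [0.5181, 0.1802, 0.0008]
tcp_rot: [-0.49, 0.489, 0.51, -0.51]
wrist_force: [-0.4, 2.6, -0.7]
finger_gap: 0.289
time: 41.25
tool_pos: [0.5304, 0.1809, 0.0629]
tcp_rot: [0.492, -0.485, -0.508, 0.515]
wrist_force: [-12.3, 5.0, 3.6]
finger_gap: 0.273
[0.53363235 0.18072775 0.06316575] [  3.87195216   9.81191563 -10.76979524] 0.2777499584733651
```

View pics/L.png

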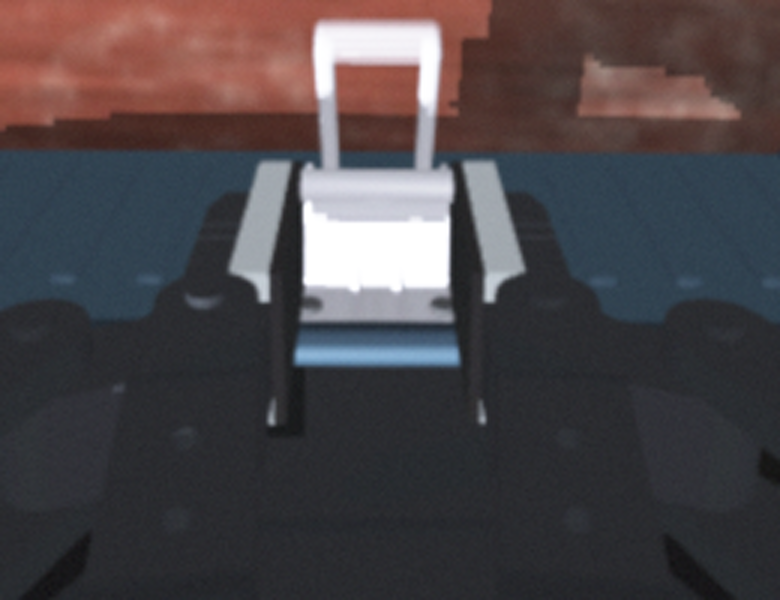

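Run:
```python
from h import *
r.capture('wrist')
m,im=snap('wrist','M',crop=(160,200,420,400),k=3);s=r.read_state();print(s['tool_pos'],s['wrist_force'])
for z in (.09,.1,.105,.11,.115):
  P=plane(m,[[160+301/3,200+185/3],[160+453/3,200+185/3]],z); x=P[0][0]; print(z,x,np.linalg.norm(P[0]-P[1]),'r',np.hypot(.5505-x,z-.074),'th',np.arctan2(.5505-x,.074-z)-.555)
```

```text
[0.53697042 0.18123054 0.0638339 ] [ 0.21304641  6.39656674 -5.97014383]
0.09 0.5376224643565806 0.026565843702039186 r 0.020538522932468578 th 1.9089038239521612
0.1 0.5328576827359099 0.024828496700338275 r 0.03142055630390414 th 1.9904077302646677
0.105 0.5304752919255747 0.023959823199487838 r 0.03690513424262201 th 2.0130639300833795
0.11 0.5280929011152394 0.0230911496986374 r 0.04240375078258335 th 2.029851193554527
0.115 0.5257105103049042 0.022222476197786962 r 0.04791157270788822 th 2.04278177258741
```

View pics/M.png

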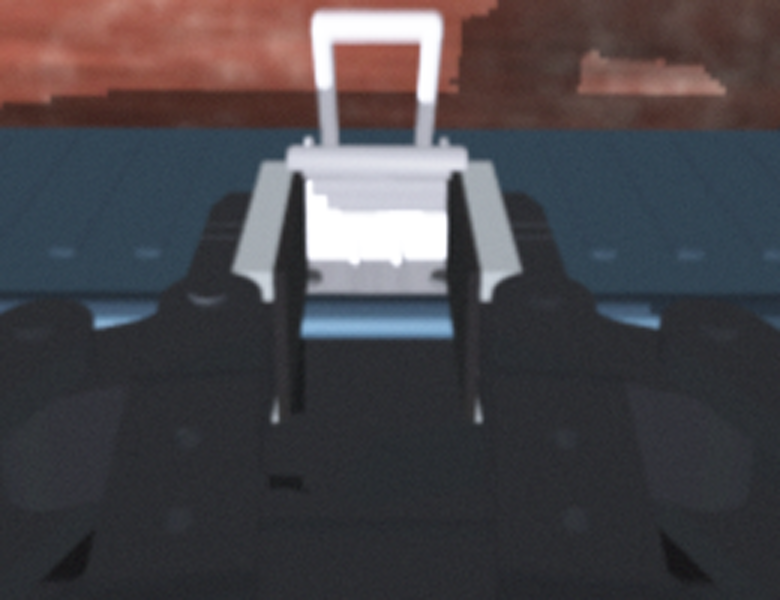

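Run:
```python
from h import *
m=r.camera_model('wrist')
for z in (.09,.095,.1,.105,.11,.115):
  P=plane(m,[[160+288/3,200+158/3],[160+467/3,200+158/3]],z); x=P[0][0]; print(z,x,np.linalg.norm(P[0]-P[1]),'r',np.hypot(.5505-x,z-.074),'th',np.arctan2(.5505-x,.074-z)-.555)
```

```text
0.09 0.5335765017102938 0.031067671661427546 r 0.023289585534347495 th 1.7731520204848734
0.095 0.5313468627744221 0.03005272984565092 r 0.0284225731696097 th 1.8471575743950543
0.1 0.5291172238385504 0.029037788029874292 r 0.03366337945558432 th 1.8983329976728784
0.105 0.5268875849026787 0.028022846214097702 r 0.038968527643833364 th 1.9356513162231845
0.11 0.524657945966807 0.027007904398321046 r 0.04431491573561282 th 1.9639970173027073
0.115 0.5224283070309353 0.025992962582544424 r 0.04968923370459072 th 1.9862258423505756
```

```bash
python3 -m inch '4 0 0 0 0; 4 -1.1 0 -0.3 0; 1 -1.1 0 -0.3 0; 1 -1.1 0 -0.3 0; 1 -1.1 0 -0.3 0; 1 -0.7 0 0 0; 1 -0.3 0 0.1 0; 1 -0.1 0 0.15 0'
python3 - <<'E'
from h import *
s=r.read_state();print(s['tool_pos'],s['wrist_force'],s['finger_gap'])
m,im=snap('wrist','N',crop=(160,200,420,400),k=3)
import json;json.dump({k:np.array(v).tolist() for k,v in m.items()},open('N.json','w'))
E
```

```text
time: 42.4
tool_pos: [0.5299, 0.1807, 0.0649]
tcp_rot: [0.493, -0.485, -0.507, 0.514]
wrist_force: [-12.8, 1.1, 12.0]
finger_gap: 0.28
[0.52987466 0.18073166 0.06494744] [-12.8393844    1.11241033  11.99656736] 0.2804809441420742
```

View pics/N.png

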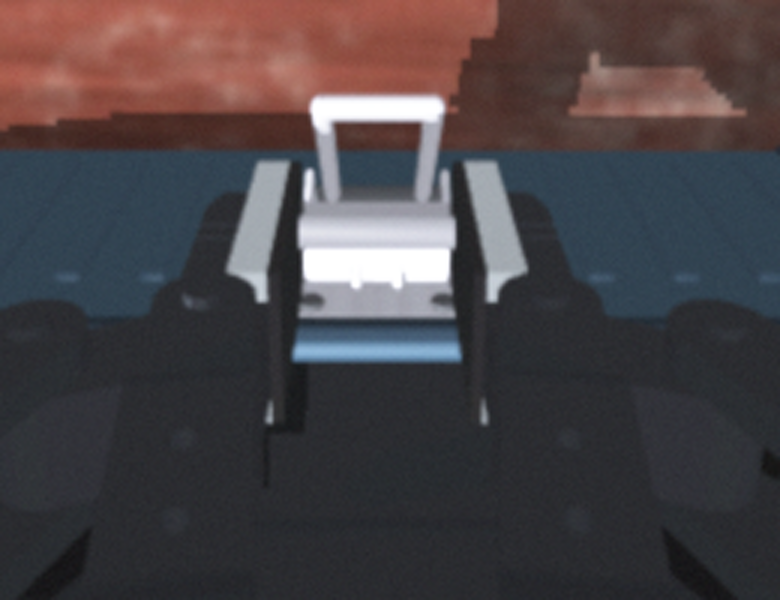

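```bash
python3 -m inch '5 0 0 0 0; 6 -0.5 0 0 0; 6 -0.8 0 0.5 0; 6 -0.8 0 4 0; 6 -0.8 0 9 0; 6 -2 0 14 0; 6 -4 0 16 0; 6 -4 0 16 0'
python3 - <<'E'
from h import *
s=r.read_state();print(s['tool_pos'],s['wrist_force'],s['finger_gap'])
m,im=snap('wrist','O',k=1.4)
import json;json.dump({k:np.array(v).tolist() for k,v in m.items()},open('O.json','w'))
m2,im=snap('side','O2',crop=(150,80,350,300),k=2.7)
E
```

```text
time: 43.45
tool_pos: [0.4973, 0.1798, 0.2272]
tcp_rot: [-0.489, 0.49, 0.512, -0.509]
wrist_force: [0.7, -0.0, 0.0]
finger_gap: 0.702
[0.497257   0.17977152 0.22722205] [ 0.68032165 -0.03363985  0.02042361] 0.7017633922184922
```

View pics/O.png

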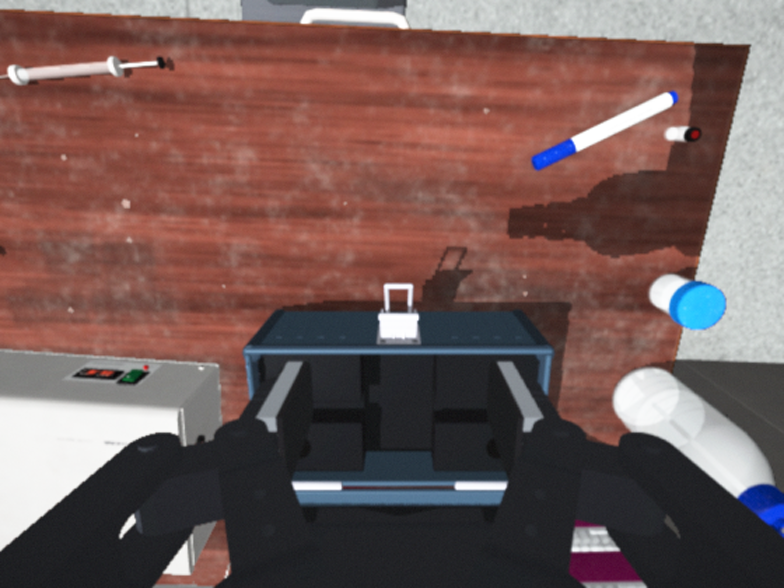

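View pics/O2.png

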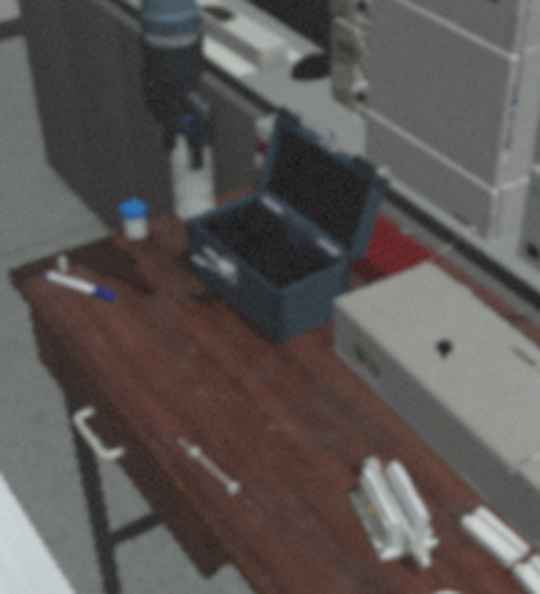

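Run:
```python
from cell import r
print(r.sign_off(), r.read_state()['time'])
```

```text
the job is handed in; nothing more can be done
the job is handed in; nothing more can be done
```

I finished the task and handed it in at about 43.6 s. The latch is flipped open, the lid is resting on its stop, and the steel column lies in the heating block's channel. I took the column out by mid-tube, set it down on the bare bench, and picked it up again by its -y nut before laying it in.

**What the last checks showed**
- **Column:** It lies low and level. Both nuts measure about 15 mm across at the height of a seated column, and each nut is clear of the block, by about 17 mm at the near end and 8 mm at the far end. The column sits about 4–5 mm off mid-channel along its length.
- **Lid and gripper:** The lid was open and the gripper was clear of everything, with about 0 N at the wrist.
- **Bystanders:** The jar, bottle and vial are standing in the last pictures. The tape was last seen undisturbed just after I placed the column.

**What disagreed with the description or went wrong**
- **Fingertips:** With the gripper shut, the real fingertips are about 37 mm short of the reported TCP. I confirmed this by touching the bench, and corrected for it after my first grip on the latch closed on nothing. That touch pushed with about 70 N at the wrist, because I repeated the step once too often.
- **Latch lever:** It did not stay where I left it. After I opened it to about 2.0 rad, it sank back to about 0.35 rad over roughly 20 s. I flipped it up to its stop again after the column was placed and handed in about 1 s after letting go. I checked its final angle only by eye, and it may sink again.

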